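# Shim a stone blank tight in the setting fixture

## Robot

A 6-joint arm with a two-finger parallel gripper is mounted at the origin on the work surface; the furniture and walls round the work are solid. World frame = base frame: x ahead of the robot, y to its left, z up, the work surface at z = 0. Lengths are in mm, angles in rad, forces in N, time in s.
With the tool pointing down it reaches from about 350 to 875 mm from the base axis. Payload 4.2 kg.
Tool frame: the origin (TCP) lies midway between the tips of the shut fingers; the grasp point (between the pads) lies 19 mm behind it (arm.grasp_offset is the distance from the TCP to the grasp point, in mm); z points along the fingers, y is the direction in which the jaws open and shut (so a half turn about z gives the same grasp; the last joint's range is limited). The gripper opens to 85 mm and grips with 20 to 120 N. Pads are 22 mm wide; open, the fingers measure 114 mm over their backs; the gripper's body (76 mm by 85 mm) begins 54 mm behind the grasp point. The pads swing forward as they close: fully open they stand 13 mm farther back than shut.
Start: joints at [-1.053, 0.385, 0.008, 0, -1.194, -0.259], TCP at [159.967, -604.16, 196.312] pointing down, gripper open.
Joint ranges: [-3.14, 3.14], [-1.21, 2.06], [-1.07, 1.41], [-3.16, 2.05], [-2.99, -0.16], [-3.1, 3.1]. Speed limits (rad/s): [2.79, 2.79, 3.14, 3.14, 3.14, 3.14].

## Interface

Orientations are given as a unit quaternion [x, y, z, w].
In Python, from bench import arm gives the robot as it stands.
- The arm moves only by the tool move_arm, never from a script. Its argument "moves" is a list of rows, each an object with "gripper": the gripper's target within -1 to 1 (fully open at 1, half-way at 0, shut at -1); "xyz": the shift along the tool's x, y, z in cm, a list of three; "angular": the turn, a rotation vector about the tool's x, y, z in rad, a list of three. In form: [{"gripper": gripper, "xyz": [dx, dy, dz], "angular": [wx, wy, wz]}, ...]. A call has 1 to 10 rows; each row is the pose to reach, as a shift and turn from the pose commanded when the call began, along the tool's axes at that moment; what a row does not reach only later rows make up. A row lasts 1/8 s, in which the tool goes at most 62.5 mm and 10.7 degrees, less where a joint would pass 70% of its speed; a pose out of reach is approached as far as the arm can. A call with a gripper value outside its range is refused whole. The fingers move at their own pace and stop on an object; the grip force is fixed at half the most. Time passes only in rows, so rows that repeat a pose let the fingers close. It gives the time, the measured TCP pose, the force and the opening at its end, in the units of the state.
- arm.read_state(): the state, without advancing time (a new reading comes with each control period).
- arm.get_image(name): name is "scene" or "side" or "wrist"; returns (picture, depth): 400x640x3 uint8, blue, green, red; 400x640 float32, mm along the optical axis (not along the pixel's ray), 0 where there is no reading.
- arm.get_calibration(name): a dict with "camera_matrix" (3x3 intrinsics, pixels), "k1" (the pictures are not rectified: a ray, as slopes to the right and down, at radius r is drawn at 1 + k1 r^2 times it, then the intrinsics apply), "R" (3x3) and "t" (3): a world point X has camera coordinates R X + t. Camera axes: x right, y down, z forward; pixel columns grow to the right and rows downward; lengths in mm; the calibration is good to about 2 mm. A picture is of the moment at which its call begins: read the wrist's pose just before it. get_calibration takes no time and is no camera call; for the wrist camera it gives the pose at the moment of the call.
- arm.job_done(): hands the job in, once; it reports no verdict.
The state is a dict: "clock": time; "joints": joint angles; "joint_vel": joint speeds; "joint_efforts": joint torques, N m; "position": TCP position; "ee_rot": TCP orientation; "contact_force": force on the tool from outside, world axes, zero at the start; "wrist_torque": the same for the moment, N m; "gripper_width": finger opening in mm.
Only numpy, scipy, OpenCV 4.12 (cv2) and the standard library are available. Lean on these libraries where they do the work, as an engineer would, in place of code of your own. Each camera call takes 0.05 s, during which the arm holds its last target. There are 200 camera calls.

## Task

Swing the sprung lever of the setting fixture all the way to its stop so that it advances the white stone blank against the end stop, and let it spring back. Then close the gap left between blank and sloping jaw: stand in it, against the blank, a flat steel spacer that leaves room for the wedge's foot (none of the spacers is right for every gap), and push the wedge down between spacer and jaw, its sloping side to the jaw, until you feel it jam with its foot still off the floor and the blank is squeezed against the stop. Finish while still holding the wedge there in the gripper: do not let it go.

Things in the scene. Friction and masses are not known exactly. Their poses are not given: they have to be found in the camera images.
- fixture: Grey setting fixture, fixed. Origin on the table, z up. Base plate x +-50, y -88..+92 mm, 12 mm thick. On it a channel along y, 75 mm wide (x +-37.5), floor at z = 12, low side walls to z = 36 mm. End stop at -y (stop), jaw at +y (jaw), lever outside the +x wall. With the blank home, its face towards the jaw lies at y = 0.
- stop: Fixed end stop of the channel, 75 mm wide, 22 thick, 50 tall (top at fixture z = 62 mm). Origin at the foot of its face: fixture y = -60, z = 12 mm; axes as the fixture.
- jaw: Sloping jaw, fixed for the run; axes as the fixture. Origin: foot of its sloping face at the middle, on the channel floor; its fixture y (18.5 to 35 mm, varies) is the gap's width at the floor once the blank is home. The face is 30 mm wide (x), 60 tall and leans back to +y 1 mm per 4 mm of height, so the gap widens upward. Its lower foot is 74 mm wide, 20 tall.
- lever (a joint): Advance lever, hinged about fixture z, rad: 0 at rest, 1.571 at its stop, counter-clockwise from above. A spring (0.05 N m at rest, 0.2 at the stop) brings it back in about 1 s. Its round finger (10 mm thick, 41 long, fixture z = 46 mm) points to +y outside the channel at rest, swings into the channel and pushes the blank to about 1 mm from the stop.
- lever_hinge (a point): Point on the lever's hinge axis (fixture x = 58, y = 4.7 mm), at the height of lever_pin.
- lever_pin (a point): Upright black round grip pin on the lever: 14 mm diameter, 45 mm tall, fixture z = 54 to 99 mm (this point at 86 mm), 62 mm from the hinge axis; the lever's arm below it is at z = 41 to 51. At rest it is on the -y side of the hinge; it moves towards +x, then +y, as the lever swings.
- blank_center (a point): White stone blank, 72 (x) by 60 (y) by 50 mm tall, about 0.5 kg, loose in the channel; point: its centre. Starts 8 to 15 mm short of the stop; when home its centre is at fixture y = -30 mm. Its top is at fixture z = 62 mm.
- wedge_center (a point): Steel wedge, body 70 mm tall, 28 wide (x): upright face at y = -5 mm, sloping face y = +5 at the foot to +22.5 at the top (slope of the jaw). Grip block on top: 24 wide (x), 12 thick, centred at y = +9, 70 to 100 mm above the underside. Point: x = y = 0, 35 mm above the underside; z up. Starts upright in a wooden stand 80 x 50 x 30 mm, underside 6 mm above the table.
- spacer_16_center (a point): Flat steel spacer 16 mm thick (y), 56 wide (x), body 60 mm tall; grip tab on top, centred, 24 wide (x), 8 thick (y), 60 to 88 mm above the underside. Point: centre of the body, 30 mm above the underside; z up. Starts upright in a wooden stand 80 x 50 x 30 mm, in a slot 24 mm deep with 1 mm play per side, underside 6 mm above the table.
- spacer_22_center (a point): Flat steel spacer 22 mm thick (y), 56 wide (x), body 60 mm tall; grip tab on top, centred, 24 wide (x), 8 thick (y), 60 to 88 mm above the underside. Point: centre of the body, 30 mm above the underside; z up. Starts upright in a wooden stand 80 x 50 x 30 mm, in a slot 24 mm deep with 1 mm play per side, underside 6 mm above the table.
- spacer_28_center (a point): Flat steel spacer 28 mm thick (y), 56 wide (x), body 60 mm tall; grip tab on top, centred, 24 wide (x), 8 thick (y), 60 to 88 mm above the underside. Point: centre of the body, 30 mm above the underside; z up. Starts upright in a wooden stand 80 x 50 x 30 mm, in a slot 24 mm deep with 1 mm play per side, underside 6 mm above the table.

How it is judged:
By the outcome, as a careful person would: the job done as asked, in the order asked, and still so for the second after the job is handed in, while the arm keeps its last pose, push and grip.
It also fails if it takes over 64 s, if anything falls off the work surface, if the arm or the gripper's body presses on something with over 40 N, if the wrist force passes 120 N, or if a joint passes its speed limit or range.

## Working session

There is one attempt and no reset: what is moved stays moved. The work goes in short steps, Python scripts to look and compute and a tool call to move; the robot and the scene stay as the last step left them, time stands still between calls to the robot, and variables do not carry over. Pictures are saved under pics/ and viewed, about 8 in all and at most 12, crops included, and the job is handed in when it is done.

Besides the shell and the picture viewer there is one more tool, called as name(argument=value, ...) on one line, values as JSON. move_arm: Moves the arm, as the interface text tells. Its arguments: {"type":"object","properties":{"moves":{"type":"array","items":{"type":"object","properties":{"gripper":{"type":"number"},"xyz":{"type":"array","items":{"type":"number"}},"angular":{"type":"array","items":{"type":"number"}}}}}},"required":["moves"]}

```bash
mkdir -p pics; ls
cat > h.py <<'E'
import numpy as np, cv2
from bench import arm
from scipy.spatial.transform import Rotation as Ro
def cloud(name):
    c=arm.get_calibration(name); im,d=arm.get_image(name)
    K=np.array(c["camera_matrix"]);R=np.array(c["R"]);t=np.array(c["t"])
    h,w=d.shape; u,v=np.meshgrid(np.arange(w),np.arange(h))
    p=cv2.undistortPoints(np.stack([u,v],-1).reshape(-1,1,2).astype(np.float64),K,np.array([c["k1"],0,0,0.])).reshape(h,w,2)
    X=np.dstack([p*d[...,None],d])
    W=(X-t)@R
    W[d<=0]=np.nan
    return im,d,W
def snap(name,tag):
    im,d,W=cloud(name); cv2.imwrite(f"pics/{tag}.png",im); np.savez(f"{tag}.npz",im=im,W=W); return im,d,W
E
python3 - <<'E'
from h import *
print(arm.read_state())
for n in("scene","side","wrist"):
    c=arm.get_calibration(n); print(n,c["k1"],np.array(c["t"]),(-np.array(c["R"]).T@np.array(c["t"])).round(),np.array(c["R"])[2].round(2))
a=snap("scene","a")[0]; b=snap("side","b")[0]
cv2.imwrite("pics/ab.png",cv2.resize(np.vstack([a,b]),None,fx=.75,fy=.75))
E
```

```text
pics
{'clock': 0.0, 'joints': array([-1.05339911e+00,  3.85547278e-01,  6.64680455e-03, -4.77055589e-04,
       -1.19397905e+00, -2.58560425e-01]), 'joint_vel': array([-9.02711228e-05,  1.38528614e-03,  4.48269621e-04, -4.52670339e-04,
        1.21857225e-03, -6.16824087e-04]), 'joint_efforts': array([ 5.41799072e-04, -3.92290592e+01,  1.88405836e+01,  4.18636858e+00,
       -4.60549607e-03,  6.42884572e-06]), 'position': array([ 159.79759122, -603.56269698,  195.23871468]), 'ee_rot': array([-1.28970086e-01,  9.91647913e-01,  1.04805537e-03, -1.88832028e-04]), 'contact_force': array([ 0.85275595, -0.20852543, -0.38639659]), 'wrist_torque': array([-0.04014333, -0.03123072, -0.02210465]), 'gripper_width': 85.59412710198919}
scene -0.12113028404536254 [360.9989737  184.18260565 932.97525215] [-234.  758.  636.] [ 0.6  -0.62 -0.51]
side -0.09620916457716394 [-298.10741432  245.97609486  669.96369532] [  16. -472.  613.] [ 0.47  0.62 -0.63]
wrist 0.005590718641307086 [623.7058368  -37.93967148 379.66720109] [  88. -623.  373.] [ 0.28  0.08 -0.96]
```

View pics/ab.png

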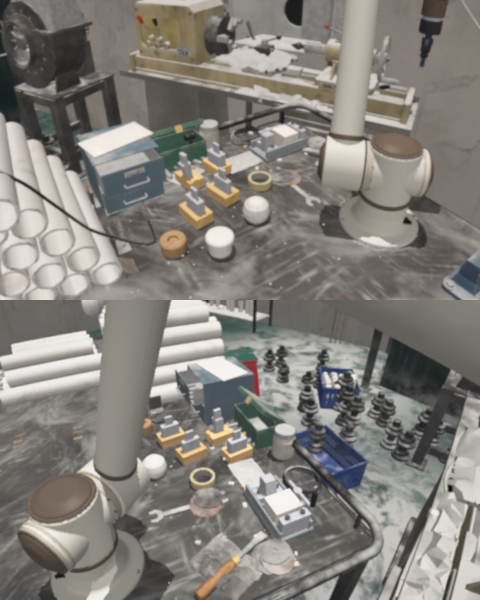

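The scene picture shows four orange stands (scene px ~235-320, 210-300; side px ~210-340, 150-220). The fixture with the white blank and black pin is at scene px ~370,185 and side px ~370,260. Next I'll zoom in and locate them.

Run:
```python
from h import *
A=np.load("a.npz");B=np.load("b.npz")
a=cv2.resize(A["im"][195:305,225:345],None,fx=3.2,fy=3.2,interpolation=2)
b=cv2.resize(B["im"][185:335,300:440],None,fx=2.9,fy=2.9,interpolation=2)
c=cv2.resize(A["im"][145:235,320:430],None,fx=2.5,fy=2.5,interpolation=2)
o=np.zeros((600,800,3),np.uint8)
o[:a.shape[0],:a.shape[1]]=a; o[:b.shape[0],390:390+b.shape[1]]=b[:, :410]; o[360:360+c.shape[0],:c.shape[1]]=c
cv2.imwrite("pics/z.png",o)
for n,Z in(("a",A),("b",B)):
    W=Z["W"];hsv=cv2.cvtColor(Z["im"],cv2.COLOR_BGR2HSV)
    m=((hsv[...,0]>8)&(hsv[...,0]<26)&(hsv[...,1]>110)&(hsv[...,2]>90)&(W[...,2]>5)&(W[...,2]<60)).astype(np.uint8)
    k,l,s,ce=cv2.connectedComponentsWithStats(m)
    for i in range(1,k):
        if s[i,4]>60:
            P=W[l==i]; top=P[P[:,2]>24]
            print(n,s[i],np.nanmedian(P,0).round(), len(top) and cv2.minAreaRect(top[:,:2].astype(np.float32)))
W=B["W"];hsv=cv2.cvtColor(B["im"],cv2.COLOR_BGR2HSV)
sub=np.zeros(W.shape[:2],bool);sub[185:335,300:440]=1
m=sub&(abs(W[...,2]-62)<4)&(hsv[...,2]>190)&(hsv[...,1]<40)
print("blank",m.sum(),cv2.minAreaRect(W[m][:,:2].astype(np.float32)))
m=sub&(W[...,2]>80)&(hsv[...,2]<60); print("pin",m.sum(),np.nanmedian(W[m],0) if m.sum() else 0)
```

```text
a [271 215  18  16 125] [479. 147.  18.] ((474.086181640625, 147.6389923095703), (3.3393399715423584, 60.731971740722656), 86.71669006347656)
a [235 233  36  20 290] [457. 247.  21.] ((464.2231750488281, 244.95651245117188), (79.30228424072266, 36.1366081237793), 29.97996711730957)
a [277 250  41  25 378] [331. 228.  17.] ((347.6934509277344, 223.61175537109375), (85.5830078125, 40.188621520996094), 30.23580551147461)
a [240 276  43  28 389] [313. 333.  17.] ((336.0918884277344, 330.44085693359375), (86.19844055175781, 38.901187896728516), 28.280717849731445)
a [217 327  31  10 117] [275. 434.  25.] ((279.11907958984375, 434.820556640625), (49.342716217041016, 13.369505882263184), 58.801788330078125)
b [261 346  54  54 740] [ 174. -185.   23.] ((186.4749298095703, -181.48687744140625), (99.30521392822266, 15.40185260772705), 10.536486625671387)
blank 1447 ((435.7787780761719, -32.41825866699219), (335.1065673828125, 73.63042449951172), 77.1741714477539)
pin 70 [ 455.86994043 -186.91991388   92.10036998]
```

View pics/z.png

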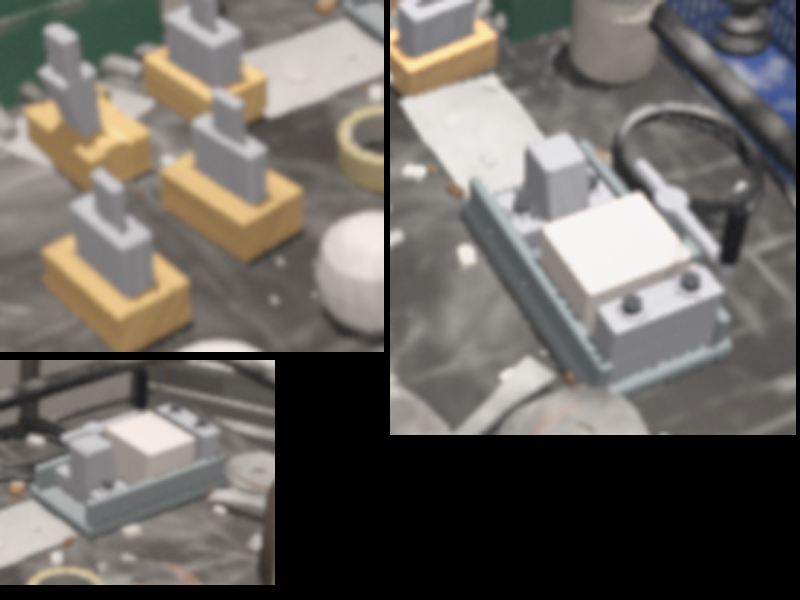

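The zooms show the wedge in the left stand, with spacers in the other three. The fixture's stop is in the foreground of the side view and the jaw at the back. The lever and its black pin are on the right (side px ~420,268).

Run:
```python
from h import *
for n,box in(("a",(145,235,320,430)),("b",(185,335,300,440))):
    B=np.load(n+".npz");W=B["W"];im=B["im"];hsv=cv2.cvtColor(im,cv2.COLOR_BGR2HSV)
    sub=np.zeros(W.shape[:2],bool);sub[box[0]:box[1],box[2]:box[3]]=1
    m=(sub&(abs(W[...,2]-62)<5)).astype(np.uint8)
    k,l,s,_=cv2.connectedComponentsWithStats(m,connectivity=4)
    for i in range(1,k):
        if s[i,4]>40: print(n,"z62",s[i],np.median(W[l==i],0).round(1),np.median(im[l==i],0),cv2.minAreaRect(W[l==i][:,:2].astype(np.float32)))
    m=sub&(W[...,2]>66)&(W[...,2]<85); k,l,s,_=cv2.connectedComponentsWithStats(m.astype(np.uint8))
    for i in range(1,k):
        if s[i,4]>20: print(n,"z66-85",s[i],np.median(W[l==i],0).round(1),W[l==i][:,2].max())
A=np.load("a.npz");W=A["W"];im=A["im"]
sub=np.zeros(W.shape[:2],bool);sub[180:305,225:345]=1
m=sub&(W[...,2]>36)&(W[...,2]<110)&(W[...,0]>280)&(W[...,1]>100)&(W[...,0]<520)&(W[...,1]<380)
k,l,s,_=cv2.connectedComponentsWithStats(m.astype(np.uint8))
for i in range(1,k):
    if s[i,4]>20:
        P=W[l==i]; tab=P[(P[:,2]>72)]
        print("sp",s[i],np.median(P,0).round(1),P[:,2].max().round(1),tab.mean(0).round(1),cv2.minAreaRect(tab[:,:2].astype(np.float32)))
        b=P[abs(P[:,2]-66)<2.5]; print("  bodytop",len(b),len(b)>3 and cv2.minAreaRect(b[:,:2].astype(np.float32)))
```

```text
a z62 [320 145  61  18 240] [ 548.  -163.3   62.5] [66. 67. 70.] ((544.4030151367188, -179.4100341796875), (202.38291931152344, 17.321247100830078), 74.78031158447266)
a z62 [411 145  19  11  74] [ 417.1 -329.6   61.7] [84.5 87.  90. ] ((419.2850341796875, -330.89202880859375), (13.075608253479004, 76.52265167236328), 76.7110824584961)
a z62 [383 163  24  13 132] [ 398.9 -178.8   61.5] [169.5 167.5 171. ] ((398.0898742675781, -182.03358459472656), (23.86820411682129, 76.57475280761719), 75.12506103515625)
a z62 [363 166  35  18 358] [ 407.1 -130.2   61. ] [226. 233. 242.] ((410.0511474609375, -134.45632934570312), (64.72685241699219, 74.68216705322266), 76.46623992919922)
a z62 [348 180  17   7  62] [415.1 -50.1  61.9] [133. 131. 134.] ((420.8903503417969, -53.23036193847656), (38.9951171875, 22.596351623535156), 36.731754302978516)
a z66-85 [320 145  47  15 131] [ 553.9 -160.9   67.8] 71.66484515959031
a z66-85 [418 145  12   7  36] [ 409.6 -333.7   68.1] 70.02729280982716
a z66-85 [374 154   6   8  38] [ 455.3 -178.9   73.7] 84.92182815113058
a z66-85 [348 175  17   9 101] [424.8 -
[... 1738 characters left out ...]
47802734375)
  bodytop 28 ((474.6841125488281, 243.51657104492188), (35.18254852294922, 19.2810115814209), 38.46478271484375)
sp [285 223  24  33 488] [354.9 209.2  61.7] 94.3 [358.4 206.3  84.5] ((359.7554931640625, 203.85919189453125), (11.525382995605469, 25.248979568481445), 87.78881072998047)
  bodytop 84 ((360.30401611328125, 205.54608154296875), (55.71657943725586, 15.968613624572754), 1.6209551095962524)
sp [247 248  26  37 573] [340.  316.8  62.7] 94.8 [346.7 313.7  85. ] ((348.6226806640625, 311.6432189941406), (9.88150691986084, 27.526935577392578), 79.55455017089844)
  bodytop 131 ((348.54473876953125, 312.47967529296875), (20.905122756958008, 57.576416015625), 86.19550323486328)
```

```bash
cat >> h.py <<'E'
def Rdown(ydeg):
    a=np.radians(ydeg); y=np.array([np.cos(a),np.sin(a),0]); z=np.array([0,0,-1.]); return np.column_stack([np.cross(y,z),y,z])
def plan(xyz,ydeg,s=None):
    s=s or arm.read_state(); R0=Ro.from_quat(s["ee_rot"]).as_matrix()
    d=R0.T@(np.array(xyz)-s["position"])/10; w=Ro.from_matrix(R0.T@Rdown(ydeg)).as_rotvec()
    print("xyz",d.round(2),"ang",w.round(3),"rows>=",int(np.ceil(max(np.linalg.norm(d)/6.25,np.degrees(np.linalg.norm(w))/10.7))))
E
python3 -c "
from h import *
plan((445,-165,200),167)"
```

```text
xyz [-38.79  35.11  -0.4 ] ang [ 2.000e-03  1.000e-03 -1.085e+00] rows>= 9
```

move_arm(moves=[{"gripper": -0.2, "xyz": [-38.8, 35.1, -0.4], "angular": [0, 0, -1.085]}, {"gripper": -0.2, "xyz": [-38.8, 35.1, -0.4], "angular": [0, 0, -1.085]}, {"gripper": -0.2, "xyz": [-38.8, 35.1, -0.4], "angular": [0, 0, -1.085]}, {"gripper": -0.2, "xyz": [-38.8, 35.1, -0.4], "angular": [0, 0, -1.085]}, {"gripper": -0.2, "xyz": [-38.8, 35.1, -0.4], "angular": [0, 0, -1.085]}, {"gripper": -0.2, "xyz": [-38.8, 35.1, -0.4], "angular": [0, 0, -1.085]}, {"gripper": -0.2, "xyz": [-38.8, 35.1, -0.4], "angular": [0, 0, -1.085]}, {"gripper": -0.2, "xyz": [-38.8, 35.1, -0.4], "angular": [0, 0, -1.085]}, {"gripper": -0.2, "xyz": [-38.8, 35.1, -0.4], "angular": [0, 0, -1.085]}, {"gripper": -0.2, "xyz": [-38.8, 35.1, -0.4], "angular": [0, 0, -1.085]}])

```text
clock: 1.35
position: [445.7, -164.1, 199.9]
ee_rot: [-0.624, 0.782, 0.0, -0.0]
contact_force: [0.2, -0.5, -1.0]
gripper_width: 33.7
```

Run:
```python
from h import *
s=arm.read_state();print(s["clock"],s["position"],s["ee_rot"],s["contact_force"],s["gripper_width"],s["joints"].round(2))
im,d,W=snap("wrist","w1")
hsv=cv2.cvtColor(im,cv2.COLOR_BGR2HSV)
m=(abs(W[...,2]-62)<4).astype(np.uint8)
k,l,st,_=cv2.connectedComponentsWithStats(m,connectivity=4)
for i in range(1,k):
    if st[i,4]>150: print("z62",st[i],np.median(W[l==i],0).round(1),np.median(im[l==i],0),cv2.minAreaRect(W[l==i][:,:2].astype(np.float32)))
m=(abs(W[...,2]-99)<3); 
k,l,st,_=cv2.connectedComponentsWithStats(m.astype(np.uint8),connectivity=4)
for i in range(1,k):
    if st[i,4]>30: print("z99",st[i],np.median(W[l==i],0).round(1),np.median(im[l==i],0),cv2.minAreaRect(W[l==i][:,:2].astype(np.float32)))
```

```text
1.35 [ 445.69330706 -164.14260699  199.90798559] [-6.23693239e-01  7.81669080e-01  3.51359151e-04 -2.62174283e-04] [ 0.1795121  -0.54973544 -1.03365456] 33.705145797148255 [-0.01  0.12 -0.34 -0.   -1.11 -0.21]
z62 [ 215    0  423  289 4258] [ 381.2 -291.7   62.5] [69. 71. 73.] ((390.87548828125, -258.1562805175781), (498.60150146484375, 220.64349365234375), 23.74150848388672)
z62 [ 322  143   71   21 1252] [ 401.  -185.1   61.9] [219. 217. 220.] ((400.4685363769531, -184.3934326171875), (21.558837890625, 74.25092315673828), 76.98948669433594)
z62 [ 323  172   66   52 3323] [ 412.1 -137.3   61.7] [163. 170. 179.] ((411.7073669433594, -135.19073486328125), (60.15493392944336, 71.80477142333984), 77.21468353271484)
z99 [294 167  13  13 122] [ 460.3 -184.1   98.2] [72.  70.  71.5] ((460.3591003417969, -184.1720733642578), (11.547623634338379, 11.513367652893066), 20.30516242980957)
```

View pics/w1.png

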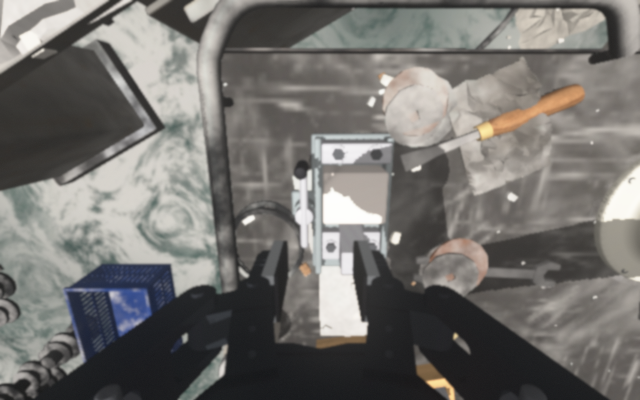

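The wrist view shows the fixture square on: stop at px 357,153, blank at 355,198 and pin at 301,170. The measured pin matches the geometry predicted from the stop. Next is lowering the open fingers round the pin.

```bash
cat >> h.py <<'E'
FA=77.1; uy=np.array([np.cos(np.radians(FA)),np.sin(np.radians(FA))]); ux=np.array([uy[1],-uy[0]]); O=np.array([416.3,-115.2])
def F(x,y,z): return np.r_[O+x*ux+y*uy,z]
def toF(p): return np.r_[(np.asarray(p)[:2]-O)@ux,(np.asarray(p)[:2]-O)@uy,p[2]]
E
python3 - <<'E'
from h import *
s=arm.read_state()
plan(F(58,-57.3,77),167.1)
print("arc rel to pin pose:")
R0=Rdown(167.1); H=F(58,4.7,77); P0=F(58,-57.3,77)
for a in [10,20,30,40,50,60,70,80,88,93]:
    r=np.radians(FA-180+a); p=H+62*np.array([np.cos(r),np.sin(r),0])
    print(a,(R0.T@(p-P0)/10).round(2),-round(np.radians(a),3))
E
```

```text
xyz [ 1.52 -1.9  12.29] ang [ 0.001 -0.    -0.   ] rows>= 3
arc rel to pin pose:
10 [-0.09 -1.08  0.  ] -0.175
20 [-0.37 -2.12  0.  ] -0.349
30 [-0.83 -3.1   0.  ] -0.524
40 [-1.45 -3.99  0.  ] -0.698
50 [-2.21 -4.75  0.  ] -0.873
60 [-3.1  -5.37  0.  ] -1.047
70 [-4.08 -5.83  0.  ] -1.222
80 [-5.12 -6.11  0.  ] -1.396
88 [-5.98 -6.2   0.  ] -1.536
93 [-6.52 -6.19  0.  ] -1.623
```

move_arm(moves=[{"gripper": -0.2, "xyz": [1.5, -1.9, 0], "angular": [0, 0, 0]}, {"gripper": -0.2, "xyz": [1.5, -1.9, 5], "angular": [0, 0, 0]}, {"gripper": -0.2, "xyz": [1.5, -1.9, 9], "angular": [0, 0, 0]}, {"gripper": -0.2, "xyz": [1.5, -1.9, 12.3], "angular": [0, 0, 0]}, {"gripper": -0.5, "xyz": [1.5, -1.9, 12.3], "angular": [0, 0, 0]}, {"gripper": -0.5, "xyz": [1.5, -1.9, 12.3], "angular": [0, 0, 0]}, {"gripper": -0.5, "xyz": [1.5, -1.9, 12.3], "angular": [0, 0, 0]}])

```text
clock: 2.28
position: [461.5, -184.9, 79.0]
ee_rot: [-0.622, 0.783, -0.001, 0.001]
contact_force: [0.4, -0.2, 0.7]
gripper_width: 21.5
```

move_arm(moves=[{"gripper": -0.5, "xyz": [-0.1, -1.1, 0], "angular": [0, 0, -0.175]}, {"gripper": -0.5, "xyz": [-0.4, -2.1, 0], "angular": [0, 0, -0.35]}, {"gripper": -0.5, "xyz": [-0.8, -3.1, 0], "angular": [0, 0, -0.525]}, {"gripper": -0.5, "xyz": [-1.4, -4.0, 0], "angular": [0, 0, -0.7]}, {"gripper": -0.5, "xyz": [-2.2, -4.8, 0], "angular": [0, 0, -0.87]}, {"gripper": -0.5, "xyz": [-3.1, -5.4, 0], "angular": [0, 0, -1.05]}, {"gripper": -0.5, "xyz": [-4.1, -5.8, 0], "angular": [0, 0, -1.22]}, {"gripper": -0.5, "xyz": [-5.1, -6.1, 0], "angular": [0, 0, -1.4]}, {"gripper": -0.5, "xyz": [-5.8, -6.2, 0], "angular": [0, 0, -1.54]}, {"gripper": -0.5, "xyz": [-5.8, -6.2, 0], "angular": [0, 0, -1.54]}])

```text
clock: 3.52
position: [534.7, -141.6, 78.5]
ee_rot: [0.992, -0.129, 0.001, -0.0]
contact_force: [0.8, -0.4, -0.2]
gripper_width: 21.2
```

Run:
```python
from h import *
s=arm.read_state(); print(toF(s["position"]),s["contact_force"],s["wrist_torque"])
b=snap("side","b2")[0]; w=snap("wrist","w2")[0]
o=np.hstack([cv2.resize(b[185:335,300:480],None,fx=2.2,fy=2.2),cv2.resize(w[50:350,150:500],(385,330))])
cv2.imwrite("pics/v2.png",o)
```

```text
[121.26549123   0.73575715  78.52561636] [ 0.81074718 -0.35928357 -0.16808992] [-0.01504732  0.01215186 -0.03219307]
```

View pics/v2.png

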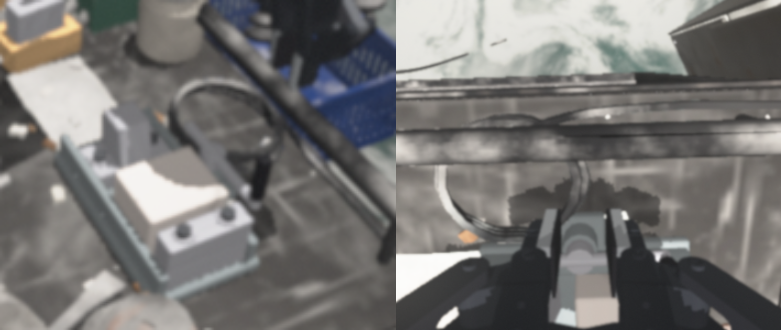

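The side view shows the pin back at its rest position (crop px 262,175). The gripper stands empty at the far side of the swing, so the pin was missed or slipped out. I'll check whether the blank moved.

```bash
cat >> h.py <<'E'
def comps(W,im,z,tol,mn,box=None):
    m=(abs(W[...,2]-z)<tol)&(np.hypot(W[...,0]-440,W[...,1]+130)<130)
    k,l,st,_=cv2.connectedComponentsWithStats(m.astype(np.uint8),connectivity=4)
    for i in range(1,k):
        if st[i,4]>=mn:
            P=W[l==i]; r=cv2.minAreaRect(P[:,:2].astype(np.float32)); print(z,st[i],np.median(im[l==i],0),"F",toF(np.r_[r[0],np.median(P[:,2])]).round(1),np.round(r[1],1),round(r[2],1))
E
python3 - <<'E'
from h import *
for n in ("b","b2","w2"):
    B=np.load(n+".npz"); print(n)
    comps(B["W"],B["im"],62,4,60); comps(B["W"],B["im"],95,6,10)
    comps(B["W"],B["im"],82,6,10)
E
```

```text
b
62 [418 220  42  45 239] [55. 55. 55.] F [140.7 -11.5  62.7] [130.9  10.4] 77.5
62 [346 237  22  13  80] [165. 161. 162.] F [-8.4 45.5 62.3] [20.3 41.7] 30.1
62 [ 352  251   52   36 1065] [243. 245. 246.] F [  0.7 -21.2  61.6] [61.3 72.8] 77.9
62 [371 277  44  24 400] [215. 210. 212.] F [  0.1 -72.   61.3] [23.  74.8] 77.6
95 [415 254   9  10  62] [51.5 49.5 50.5] F [ 56.9 -58.1  96.2] [12.6 11.8] 85.9
82 [414 261   9   8  38] [35.5 33.5 34.5] F [ 54.9 -59.8  81.7] [ 6.4 13.6] 24.9
b2
62 [418 219  42  46 247] [53. 53. 54.] F [141.  -11.2  62.6] [129.5  10.4] 77.1
62 [346 237  22  14  85] [132. 129. 130.] F [-8.5 45.8 62.1] [23.  43.3] 28.3
62 [ 352  251   52   36 1063] [226. 231. 237.] F [  1.1 -22.1  61.5] [61.7 73.3] 77.8
62 [371 277  44  24 405] [205. 201. 203.] F [  0.1 -72.   61.4] [23.4 73.7] 77.4
95 [415 254   9  10  62] [48.5 47.5 48. ] F [ 57.3 -58.3  96.5] [12.7 12.3] 6.4
82 [414 262   9   7  40] [34. 31. 32.] F [ 54.4 -61.   81.2] [ 6.2 13.4] 32.9
w2
62 [241 191 176   7 404] [79. 81. 84.] F [139.9  -5.7  64.5] [118.3   4.5] 76.0
62 [391 284  15   7  68] [38. 36. 37.] F [ 64.9 -56.9  61.7] [10.6  3. ] 73.3
62 [ 313  317   40   32 1049] [184. 192. 202.] F [24.2 -5.9 61.9] [31.2 26.8] 77.4
62 [406 355  19  25 165] [232. 230. 233.] F [-10.  -72.3  62.4] [28.8  6.4] 27.4
```

Run:
```python
from h import *
s=arm.read_state(); B=np.load("w2.npz"); W=B["W"]; R=Ro.from_quat(s["ee_rot"]).as_matrix()
T=(W-s["position"])@R
m=(abs(T[...,0])<45)&(abs(T[...,1])<45)&(T[...,2]>-60)&(W[...,2]>70)
for yy in range(-45,45,6):
    k=m&(abs(T[...,1]-yy-3)<3)
    if k.sum(): print(yy,k.sum(),"z tool",np.percentile(T[k][:,2],[5,50,95,100]).round(1),"x",np.percentile(T[k][:,0],[0,50,100]).round(1))
```

```text
-39 3 z tool [7.1 7.6 7.7 7.7] x [26.4 27.6 28.9]
-33 1 z tool [8. 8. 8. 8.] x [28.1 28.1 28.1]
-27 120 z tool [-59.3 -51.8 -42.7   8.1] x [ 5.8  6.9 28.1]
-21 207 z tool [-59.3 -50.7 -38.8   8.1] x [ 6.2  7.9 29.6]
-15 357 z tool [-59.  -49.7 -37.7   8.1] x [-11.6  10.5  32.1]
-9 8 z tool [7.7 8.  8.1 8.2] x [24.7 28.1 32.1]
-3 18 z tool [7.5 7.9 8.1 8.1] x [27.4 29.4 34.6]
3 14 z tool [7.  7.7 8.1 8.1] x [24.9 29.5 31.5]
9 371 z tool [-58.8 -49.  -14.4   8.1] x [-11.2  10.5  33.5]
15 220 z tool [-59.1 -50.1   7.9   8.1] x [ 6.1 10.4 34.6]
21 135 z tool [-58.9 -50.3   8.    8.1] x [ 6.2  6.9 32. ]
27 22 z tool [7.3 7.7 8.1 8.1] x [26.8 29.8 35.4]
33 22 z tool [7.3 7.8 8.1 8.1] x [26.2 30.2 34.8]
39 29 z tool [7.  7.8 8.1 8.1] x [28.8 31.4 35.3]
```

Run:
```python
from h import *
s=arm.read_state(); R=Ro.from_quat(s["ee_rot"]).as_matrix()
B=np.load("w2.npz"); W=B["W"]; T=(W-s["position"])@R
m=(abs(T[...,0])<25)&(abs(T[...,1])<45)&(T[...,2]>-60)&(T[...,2]<5)&(W[...,2]>70)
Q=T[m]; print(np.histogram(Q[:,2],np.arange(-60,6,5)))
for q in Q[np.argsort(-Q[:,2])][:300:25]: print(q.round(1))
B=np.load("b2.npz"); W=B["W"]; T=(W-s["position"])@R
m=(abs(T[...,0])<25)&(abs(T[...,1])<45)&(T[...,2]>-60)&(T[...,2]<5)
Q=T[m]; print("side",np.histogram(Q[:,2],np.arange(-60,6,5)))
for q in Q[np.argsort(-Q[:,2])][:300:25]: print(q.round(1))
```

```text
(array([370, 341, 308, 230,  88,   0,   0,   0,   0,   0,   0,   0,   0]), array([-60, -55, -50, -45, -40, -35, -30, -25, -20, -15, -10,  -5,   0,
         5]))
[  5.8 -10.8 -35.3]
[  6.3 -10.6 -37.6]
[ 10.7 -12.5 -38.6]
[ -7.7  10.8 -39.7]
[ -9.5 -10.7 -40.5]
[ 10.8 -11.3 -41.1]
[ 11.   11.2 -41.7]
[  9.7 -10.7 -42.3]
[ 11.  -16.6 -42.8]
[ 10.8  15.6 -43.5]
[ 11.   16.5 -44. ]
[ 11.2 -11.6 -44.3]
side (array([50, 65, 47, 42, 24,  4,  0,  0,  0,  0,  0,  0,  0]), array([-60, -55, -50, -45, -40, -35, -30, -25, -20, -15, -10,  -5,   0,
         5]))
[ -3.  -11.4 -34.4]
[  6.3 -10.3 -39.3]
[  0.4 -12.3 -42.1]
[  1.6  22.3 -45.5]
[ -3.   -9.  -48.1]
[  5.3  24.4 -50.6]
[-11.9 -13.1 -52.5]
[-12.1 -13.4 -54.6]
[  1.3  25.  -57. ]
[ -9.7 -12.  -59.6]
```

```bash
cat >> h.py <<'E'
def proj(name,P):
    c=arm.get_calibration(name); K=np.array(c["camera_matrix"])
    rv=cv2.Rodrigues(np.array(c["R"]))[0]
    return cv2.projectPoints(np.atleast_2d(P).astype(float),rv,np.array(c["t"]).astype(float),K,np.array([c["k1"],0,0,0.]))[0].reshape(-1,2)
E
python3 - <<'E'
from h import *
s=arm.read_state(); R=Ro.from_quat(s["ee_rot"]).as_matrix(); p=s["position"]
o=[]
for n,f in(("side","b2"),("wrist","w2")):
    im=np.load(f+".npz")["im"].copy(); im=cv2.resize(im,None,fx=4,fy=4,interpolation=2)
    for z,c in((0,(0,0,255)),(-20,(0,255,0)),(-40,(255,0,0))):
        for yy in(-11,11):
            q=proj(n,p+R@[0,yy,z])[0]; cv2.circle(im,tuple(int(v*4+2) for v in q),4,c,-1)
    q=proj(n,p)[0]*4; x,y=int(q[0]),int(q[1]); print(n,q/4)
    y0=max(0,y-260);x0=max(0,x-200); o.append(cv2.resize(im[y0:y0+400,x0:x0+400],(400,400)))
cv2.imwrite("pics/v3.png",np.hstack(o))
E
```

```text
side [427.71955522 233.25525979]
wrist [320.11830773 229.20254463]
```

View pics/v3.png

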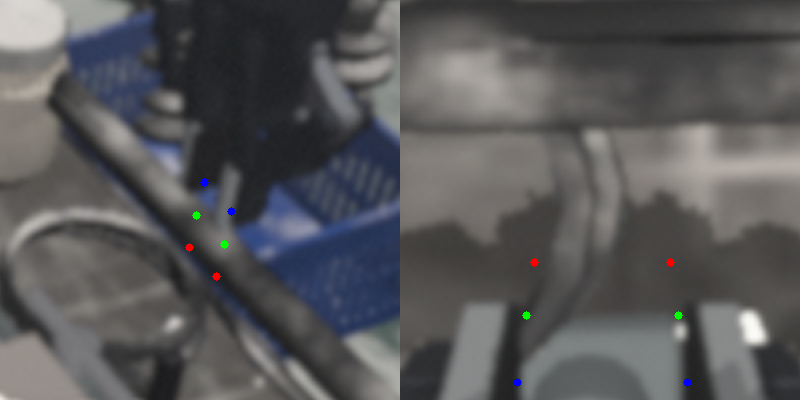

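In both views the visible fingertips end about 35 mm above the reported TCP (between the green and blue marks, side crop px 232,215). That explains the miss. I'll check the offset with the fingers shut.

move_arm(moves=[{"gripper": -1, "xyz": [0, 0, 0], "angular": [0, 0, 0]}, {"gripper": -1, "xyz": [0, 0, 0], "angular": [0, 0, 0]}, {"gripper": -1, "xyz": [0, 0, 0], "angular": [0, 0, 0]}, {"gripper": -1, "xyz": [0, 0, 0], "angular": [0, 0, 0]}])

```text
clock: 4.12
position: [533.8, -142.0, 77.3]
ee_rot: [0.992, -0.129, -0.0, 0.0]
contact_force: [0.4, 0.2, 0.2]
gripper_width: 0.2
```

Run:
```python
from h import *
print("go",arm.grasp_offset,[x for x in dir(arm) if x[0]!="_"])
s=arm.read_state(); R=Ro.from_quat(s["ee_rot"]).as_matrix(); print(s["position"],s["gripper_width"])
for n in("wrist","side"):
    W=snap(n,n[0]+"3")[2]; T=(W-s["position"])@R
    m=(abs(T[...,0])<18)&(abs(T[...,1])<25)&(T[...,2]>-60)&(T[...,2]<5)&(W[...,2]>70)
    Q=T[m]; print(n,np.histogram(Q[:,2],np.arange(-60,6,5))[0],Q[np.argsort(-Q[:,2])][:60:12].round(1))
```

```text
go 18.700000000000003 ['IKError', 'get_calibration', 'get_image', 'grasp_offset', 'job_done', 'read_state']
[ 533.76164556 -141.95818929   77.25040474] 0.21487814617613069
wrist [316 287 258 176  42   0   0   0   0   0   0   0   0] [[  9.8  -2.6 -36.7]
 [ 10.4   6.1 -38.1]
 [ 10.8   4.5 -38.9]
 [ 10.6  -3.6 -39.7]
 [ 10.3  -3.1 -40.3]]
side [37 34 41 24 14  4  0  0  0  0  0  0  0] [[ -2.8   8.1 -34.1]
 [-12.2  -4.9 -38.8]
 [-12.9  -4.6 -41.6]
 [ -7.9   9.4 -44. ]
 [  0.5  15.2 -45.9]]
```

```bash
python3 -c "
from h import *
plan(F(58,-57.3,80),167.1)"
```

```text
xyz [-6.06  5.95 -0.27] ang [0.    0.    1.538] rows>= 9
```

move_arm(moves=[{"gripper": -0.2, "xyz": [-6.1, 5.9, -0.3], "angular": [0, 0, 1.538]}, {"gripper": -0.2, "xyz": [-6.1, 5.9, -0.3], "angular": [0, 0, 1.538]}, {"gripper": -0.2, "xyz": [-6.1, 5.9, -0.3], "angular": [0, 0, 1.538]}, {"gripper": -0.2, "xyz": [-6.1, 5.9, -0.3], "angular": [0, 0, 1.538]}, {"gripper": -0.2, "xyz": [-6.1, 5.9, -0.3], "angular": [0, 0, 1.538]}, {"gripper": -0.2, "xyz": [-6.1, 5.9, -0.3], "angular": [0, 0, 1.538]}, {"gripper": -0.2, "xyz": [-6.1, 5.9, -0.3], "angular": [0, 0, 1.538]}, {"gripper": -0.2, "xyz": [-6.1, 5.9, -0.3], "angular": [0, 0, 1.538]}, {"gripper": -0.2, "xyz": [-6.1, 5.9, -0.3], "angular": [0, 0, 1.538]}, {"gripper": -0.2, "xyz": [-6.1, 5.9, -0.3], "angular": [0, 0, 1.538]}])

```text
clock: 5.48
position: [459.8, -183.4, 80.3]
ee_rot: [-0.623, 0.782, -0.0, 0.0]
contact_force: [-0.8, -0.2, 0.4]
gripper_width: 34.4
```

move_arm(moves=[{"gripper": -0.2, "xyz": [0, 0, 1.5], "angular": [0, 0, 0]}, {"gripper": -0.2, "xyz": [0, 0, 2.5], "angular": [0, 0, 0]}, {"gripper": -0.2, "xyz": [0, 0, 3.5], "angular": [0, 0, 0]}, {"gripper": -0.5, "xyz": [0, 0, 3.5], "angular": [0, 0, 0]}, {"gripper": -0.5, "xyz": [0, 0, 3.5], "angular": [0, 0, 0]}])

```text
clock: 6.1
position: [460.1, -183.4, 45.5]
ee_rot: [-0.623, 0.782, -0.0, 0.0]
contact_force: [-0.4, 0.1, 0.1]
gripper_width: 21.6
```

move_arm(moves=[{"gripper": -0.5, "xyz": [-0.1, -1.1, 0], "angular": [0, 0, -0.175]}, {"gripper": -0.5, "xyz": [-0.4, -2.1, 0], "angular": [0, 0, -0.35]}, {"gripper": -0.5, "xyz": [-0.8, -3.1, 0], "angular": [0, 0, -0.525]}, {"gripper": -0.5, "xyz": [-1.4, -4.0, 0], "angular": [0, 0, -0.7]}, {"gripper": -0.5, "xyz": [-2.2, -4.8, 0], "angular": [0, 0, -0.87]}, {"gripper": -0.5, "xyz": [-3.1, -5.4, 0], "angular": [0, 0, -1.05]}, {"gripper": -0.5, "xyz": [-4.1, -5.8, 0], "angular": [0, 0, -1.22]}, {"gripper": -0.5, "xyz": [-5.1, -6.1, 0], "angular": [0, 0, -1.4]}])

```text
clock: 7.1
position: [530.6, -148.3, 45.6]
ee_rot: [0.981, -0.194, -0.0, 0.001]
contact_force: [-0.9, -5.4, -0.8]
gripper_width: 21.2
```

Now it's engaged (5 N back-force). I'll carry on to the stop.

```bash
python3 -c "
from h import *
s=arm.read_state();print(toF(s['position']))
plan(F(119.8,5.7,45.5),257);plan(F(119.8,9.7,45.5),258.5)"
```

```text
[118.83837504  -6.70779633  45.64986825]
xyz [-0.11 -1.24  0.01] ang [ 0.002 -0.    -0.163] rows>= 1
xyz [-0.17 -1.63  0.01] ang [ 0.002 -0.    -0.189] rows>= 2
```

move_arm(moves=[{"gripper": -0.5, "xyz": [-0.1, -0.7, 0], "angular": [0, 0, -0.1]}, {"gripper": -0.5, "xyz": [-0.1, -1.2, 0], "angular": [0, 0, -0.16]}, {"gripper": -0.5, "xyz": [-0.1, -1.4, 0], "angular": [0, 0, -0.17]}])

```text
clock: 7.48
position: [535.5, -135.2, 45.7]
ee_rot: [0.994, -0.112, 0.0, 0.001]
contact_force: [0.5, -6.0, -2.1]
gripper_width: 21.1
```

move_arm(moves=[{"gripper": -0.5, "xyz": [0, -0.2, 0], "angular": [0, 0, -0.03]}, {"gripper": -0.5, "xyz": [0, -0.3, 0], "angular": [0, 0, -0.04]}])

```text
clock: 7.72
position: [535.7, -133.1, 45.7]
ee_rot: [0.996, -0.092, -0.0, 0.001]
contact_force: [-0.9, -11.0, -1.8]
gripper_width: 21.2
```

move_arm(moves=[{"gripper": -0.5, "xyz": [0, -0.15, 0], "angular": [0, 0, 0]}, {"gripper": -0.5, "xyz": [0, -0.2, 0], "angular": [0, 0, 0]}, {"gripper": -0.5, "xyz": [0, -0.2, 0], "angular": [0, 0, 0]}])

```text
clock: 8.1
position: [535.9, -132.5, 45.7]
ee_rot: [0.996, -0.093, -0.0, 0.002]
contact_force: [0.5, -15.6, -2.6]
gripper_width: 21.7
```

Run:
```python
from h import *
s=arm.read_state(); print(toF(s["position"]),s["contact_force"])
im,d,W=snap("side","b4"); comps(W,im,62,4,60)
im,d,W=snap("scene","a4"); comps(W,im,62,4,60)
```

```text
[120.41020591   9.7785099   45.72764507] [  0.49758998 -15.56846992  -2.57807678]
62 [431 234  29  31 164] [52. 52. 53.] F [141.  -34.3  62.7] [84.1  8.1] 76.2
62 [346 237  22  13  82] [133. 130. 131.] F [-8.3 45.  62.4] [21.3 41.8] 31.8
62 [ 355  254   60   47 1488] [231.5 236.  241. ] F [  0.6 -40.8  61.7] [86.6 73.8] 76.5
62 [365 163  42  20 455] [208. 215. 223.] F [ -1.1 -39.3  61.3] [86.3 77.1] 76.5
```

Force rises firmly to 15 N at the end of travel and the blank now merges with the stop, so the lever is at its stop. I'll lift off to release it, then move to where the camera looks into the gap.

move_arm(moves=[{"gripper": -0.5, "xyz": [0, 0, -3], "angular": [0, 0, 0]}, {"gripper": -0.5, "xyz": [0, 0, -6], "angular": [0, 0, 0]}, {"gripper": -0.5, "xyz": [0, 0, -10], "angular": [0, 0, 0]}])

```text
clock: 8.57
position: [535.6, -129.3, 146.1]
ee_rot: [0.996, -0.093, -0.001, 0.0]
contact_force: [0.7, 0.7, 0.5]
gripper_width: 21.6
```

```bash
python3 -c "
from h import *
plan(F(0,85,155),167.1)"
```

```text
xyz [-11.66  -7.67  -0.88] ang [1.00e-03 1.00e-03 1.61e+00] rows>= 9
```

move_arm(moves=[{"gripper": 0.2, "xyz": [-11.7, -7.7, -0.9], "angular": [0, 0, 1.61]}, {"gripper": 0.2, "xyz": [-11.7, -7.7, -0.9], "angular": [0, 0, 1.61]}, {"gripper": 0.2, "xyz": [-11.7, -7.7, -0.9], "angular": [0, 0, 1.61]}, {"gripper": 0.2, "xyz": [-11.7, -7.7, -0.9], "angular": [0, 0, 1.61]}, {"gripper": 0.2, "xyz": [-11.7, -7.7, -0.9], "angular": [0, 0, 1.61]}, {"gripper": 0.2, "xyz": [-11.7, -7.7, -0.9], "angular": [0, 0, 1.61]}, {"gripper": 0.2, "xyz": [-11.7, -7.7, -0.9], "angular": [0, 0, 1.61]}, {"gripper": 0.2, "xyz": [-11.7, -7.7, -0.9], "angular": [0, 0, 1.61]}, {"gripper": 0.2, "xyz": [-11.7, -7.7, -0.9], "angular": [0, 0, 1.61]}, {"gripper": 0.2, "xyz": [-11.7, -7.7, -0.9], "angular": [0, 0, 1.61]}])

```text
clock: 9.82
position: [435.5, -31.8, 154.8]
ee_rot: [-0.624, 0.782, -0.0, 0.0]
contact_force: [-0.5, 0.4, -0.5]
gripper_width: 51.3
```

Run:
```python
from h import *
s=arm.read_state(); print(s["clock"],s["position"])
im,d,W=snap("wrist","w5")
comps(W,im,62,3,60); comps(W,im,97,4,20); comps(W,im,72,2.5,40)
xy=(W[...,:2]-O); fx=xy@ux; fy=xy@uy; z=W[...,2]
m=(abs(fx)<12)
for y in np.arange(-4,56,2.):
    k=m&(abs(fy-y-1)<1)
    if k.sum(): print(y+1,k.sum(),np.percentile(z[k],[5,50,95]).round(1))
k=m&(z>20)&(z<68)&(fy>12)&(fy<55)
r=fy[k]-(z[k]-12)/4
print("jaw foot y",len(r),np.percentile(r,[5,25,50,75,95]).round(2))
im2,_,W2=snap("side","b5"); comps(W2,im2,62,4,60); comps(W2,im2,95,6,10)
cv2.imwrite("pics/v5.png",cv2.resize(im[60:300,200:460],None,fx=2.2,fy=2.2))
```

```text
9.825 [435.52418209 -31.79004399 154.77483384]
62 [140   0  31 161 966] [40. 41. 42.] F [140.   -7.4  62.6] [127.5   5.3] 76.9
62 [ 272    0   95  101 8054] [252. 253. 253.] F [  1.  -34.   61.9] [74.8 75.4] 76.9
62 [304 139  33   3  78] [141. 139. 141.] F [ 0.  37.6 62.2] [ 1.5 28.9] 77.5
97 [226   0  21  20 320] [58. 55. 57.] F [ 58.6 -54.8  97.7] [11.2 13.5] 81.5
72 [128  16  10  45 186] [74.5 76.  77.5] F [148.2 -41.9  70.2] [31.5  7. ] 69.1
72 [ 303  143   35   35 1135] [240. 239. 240.] F [-0.2 54.6 71.8] [30.6 30. ] 77.5
-3.0 81 [60.5 61.8 62.9]
-1.0 57 [60.5 61.9 63. ]
1.0 90 [28.7 60.5 62.4]
3.0 63 [10.6 12.5 53.1]
5.0 45 [10.6 11.9 12.8]
7.0 46 [10.9 11.7 12.5]
9.0 46 [10.5 11.7 13.1]
11.0 57 [10.4 11.9 13.5]
13.0 56 [10.8 11.7 13.1]
15.0 46 [10.3 11.7 13.3]
17.0 46 [10.7 11.7 12.7]
19.0 43 [11.  12.1 13.1]
21.0 44 [11.  11.9 13.1]
23.0 39 [10.4 12.  13.1]
25.0 56 [10.7 12.1 16. ]
27.0 46 [17.9 20.3 22.7]
29.0 70 [24.2 28.5 32. ]
31.0 52 [32.8 35.2 38.1]
33.0 75 [40.  42.9 46.8]
35.0 78 [48.3 51.6 55.3]
37.0 81 [56.2 59.6 62.8]
39.0 88 [64.  67.4 72.6]
41.0 74 [70.8 71.8 72.7]
43.0 54 [70.8 71.8 72.9]
45.0 57 [71.  71.9 73.1]
47.0 73 [70.6 71.8 72.9]
49.0 59 [70.6 71.8 72.8]
51.0 54 [71.  72.2 72.9]
53.0 69 [71.  72.1 73. ]
55.0 65 [70.6 71.7 72.7]
jaw foot y 433 [24.66 24.91 25.07 25.24 25.45]
62 [417 220  43  45 237] [52. 53. 53.] F [140.7  -8.9  62.6] [128.4   8.8] 76.1
62 [346 237  22  14  82] [156.5 153.  155. ] F [-8.6 45.2 61.8] [21.7 42.4] 29.0
62 [ 355  254   60   47 1485] [238. 241. 244.] F [  0.7 -40.8  61.5] [86.9 74.4] 76.0
95 [415 254   9   9  59] [50. 48. 49.] F [ 58.  -58.   95.9] [12.2 13.3] 19.5
```

View pics/v5.png

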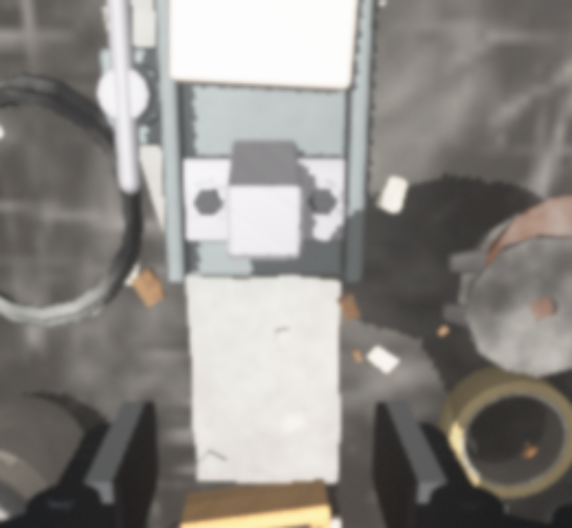

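The view shows the gap clear, the blank's face at crop row ~85, the jaw's face at ~150-185 and the lever back at rest. The gap comes out at about 24.5-25 mm. Spacer 22 leaves about 2.7 mm at the floor, so the wedge jams about 29 mm up. Spacer 16 would leave nearly the whole foot width and only just jam, so I choose 22. Next I'll look at the stands.

```bash
python3 -c "
from h import *
plan((400,370,230),167.1)"
```

```text
xyz [-38.4   12.34  -7.53] ang [-0.001  0.     0.002] rows>= 7
```

move_arm(moves=[{"gripper": 0.2, "xyz": [0, 0, -5], "angular": [0, 0, 0]}, {"gripper": 0.2, "xyz": [-38.4, 12.3, -7.5], "angular": [0, 0, 0]}, {"gripper": 0.2, "xyz": [-38.4, 12.3, -7.5], "angular": [0, 0, 0]}, {"gripper": 0.2, "xyz": [-38.4, 12.3, -7.5], "angular": [0, 0, 0]}, {"gripper": 0.2, "xyz": [-38.4, 12.3, -7.5], "angular": [0, 0, 0]}, {"gripper": 0.2, "xyz": [-38.4, 12.3, -7.5], "angular": [0, 0, 0]}, {"gripper": 0.2, "xyz": [-38.4, 12.3, -7.5], "angular": [0, 0, 0]}, {"gripper": 0.2, "xyz": [-38.4, 12.3, -7.5], "angular": [0, 0, 0]}, {"gripper": 0.2, "xyz": [-38.4, 12.3, -7.5], "angular": [0, 0, 0]}])

```text
clock: 11.05
position: [400.7, 371.8, 228.8]
ee_rot: [-0.625, 0.781, -0.0, -0.0]
contact_force: [0.3, -0.8, 0.2]
gripper_width: 51.2
```

Run:
```python
from h import *
s=arm.read_state(); print(s["clock"],s["position"],s["joints"].round(2))
im,d,W=snap("wrist","w6")
for z,t in((94,3),(66,3),(106,3),(76,3)):
    m=(abs(W[...,2]-z)<t)&(W[...,0]>280)&(W[...,0]<560)&(W[...,1]>80)&(W[...,1]<400)
    k,l,st,_=cv2.connectedComponentsWithStats(m.astype(np.uint8),connectivity=4)
    for i in range(1,k):
        if st[i,4]>=40:
            P=W[l==i]; r=cv2.minAreaRect(P[:,:2].astype(np.float32)); print(z,st[i],np.median(im[l==i],0),np.round(r[0],1),np.round(r[1],1),round(r[2],1))
cv2.imwrite("pics/v6.png",im)
```

```text
11.05 [400.71925496 371.8282848  228.76018391] [ 1.04  0.23 -0.13 -0.   -1.21 -1.27]
94 [308   0  24   6  73] [130. 128. 130.] [363.8 207.5] [ 3.7 21.2] 80.0
94 [343 108  24  11 196] [203.  200.5 204. ] [350.7 310.3] [ 8.  23.7] 84.3
94 [152 143  68   1  68] [60. 57. 51.] [527.  301.5] [ 0.4 67.3] 77.1
94 [221 207  42   3  57] [144. 143. 144.] [491.2 381.5] [ 2.2 44.7] 77.0
66 [126   0  13  60 198] [39. 44. 36.] [553.3 182.3] [53.9  2.1] 77.4
66 [293   0  56  22 614] [194. 194. 198.] [362.3 204.6] [15.6 55.5] 86.2
66 [326 100  52  26 826] [205. 202. 206.] [350.7 310.3] [21.9 55.7] 84.3
106 [189  58  28  17 357] [216. 213. 217.] [482.1 237.5] [11.8 23.9] 86.2
106 [215 152  46   2  47] [74. 75. 76.] [474.1 321. ] [ 1.4 44. ] 75.2
76 [120   0  14  60 221] [ 96. 104.  97.] [554.9 184. ] [52.4  4.5] 76.9
76 [309   5  24   6  51] [69. 69. 71.] [362.8 207.5] [ 1.1 22.7] 86.8
76 [197  52  33  33 414] [211.  214.5 221. ] [482.5 235.8] [27.4 27.8] 85.6
```

View pics/v6.png

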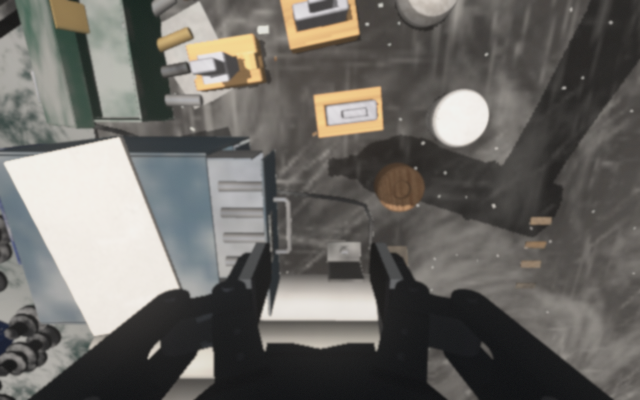

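The view shows spacer 22 at px 348,112, spacer 16 at 322,10 and the wedge at 203,66 in its stand, next to the toolbox with some pegs. I need the direction of the wedge's slope and the clearance there.

Run:
```python
from h import *
B=np.load("w6.npz");W=B["W"];im=B["im"];hsv=cv2.cvtColor(im,cv2.COLOR_BGR2HSV)
m=(hsv[...,0]>8)&(hsv[...,0]<28)&(hsv[...,1]>90)&(abs(W[...,2]-30)<3)
k,l,st,_=cv2.connectedComponentsWithStats(m.astype(np.uint8))
for i in range(1,k):
    if st[i,4]>100: r=cv2.minAreaRect(W[l==i][:,:2].astype(np.float32)); print(st[i],r)
# wedge profile along its thickness axis
c=np.array([482.1,237.5]);a=np.radians(86.2);v=np.array([np.cos(a),np.sin(a)]);u=np.array([v[1],-v[0]])
q=W[...,:2]-c; p=q@u; t=q@v
for tt in range(-26,27,3):
    kk=(abs(p)<9)&(abs(t-tt)<1.5); 
    if kk.sum(): print(tt,kk.sum(),np.percentile(W[kk][:,2],[10,50,90]).round(0))
for pp in range(18,75,6):
    kk=(abs(t)<14)&(abs(p-pp)<3); kk2=(abs(t)<14)&(abs(p+pp)<3)
    print("side",pp,[np.nanmax(W[x][:,2]).round(0) if x.sum() else None for x in (kk,kk2)])
plan((350.7,310.3,150),174.3)
```

```text
[ 280    0   80   50 1658] ((362.4849853515625, 203.8782958984375), (49.537132263183594, 80.89454650878906), 88.16741943359375)
[ 187   34   76   57 1800] ((480.71221923828125, 224.62965393066406), (50.11268997192383, 79.2798080444336), 86.09097290039062)
[ 314   87   69   51 1677] ((350.5734558105469, 310.25042724609375), (49.88056182861328, 79.89630126953125), 84.17048645019531)
[377 166  39  45 204] ((313.2102966308594, 412.1701354980469), (60.69917297363281, 36.10450744628906), 54.71590805053711)
-26 40 [29. 30. 31.]
-23 12 [29. 30. 31.]
-20 3 [29. 30. 30.]
-14 57 [75. 76. 77.]
-11 29 [75. 76. 77.]
-8 3 [75. 75. 75.]
-5 56 [104. 105. 106.]
-2 66 [105. 106. 106.]
1 70 [104. 106. 106.]
4 149 [ 74.  97. 106.]
7 119 [ 30.  75. 103.]
10 102 [29. 74. 76.]
13 79 [-1.  6. 74.]
16 37 [-1. -0.  1.]
19 32 [-1. -0.  1.]
22 32 [-1. -0.  1.]
25 35 [-1. -0.  1.]
side 18 [np.float64(31.0), np.float64(32.0)]
side 24 [np.float64(32.0), np.float64(32.0)]
side 30 [np.float64(32.0), np.float64(32.0)]
side 36 [np.float64(33.0), np.float64(33.0)]
side 42 [np.float64(31.0), np.float64(30.0)]
side 48 [np.float64(17.0), np.float64(2.0)]
side 54 [np.float64(19.0), np.float64(2.0)]
side 60 [np.float64(18.0), np.float64(2.0)]
side 66 [np.float64(18.0), np.float64(2.0)]
side 72 [np.float64(18.0), np.float64(2.0)]
xyz [6.96 3.55 7.89] ang [ 0.001 -0.001 -0.123] rows>= 2
```

move_arm(moves=[{"gripper": 0.0, "xyz": [7.0, 3.55, 3], "angular": [0, 0, -0.123]}, {"gripper": 0.0, "xyz": [7.0, 3.55, 8], "angular": [0, 0, -0.123]}, {"gripper": 0.0, "xyz": [7.0, 3.55, 12], "angular": [0, 0, -0.123]}, {"gripper": 0.0, "xyz": [7.0, 3.55, 12], "angular": [0, 0, -0.123]}])

```text
clock: 11.6
position: [349.8, 306.4, 107.5]
ee_rot: [-0.67, 0.743, -0.001, -0.003]
contact_force: [0.6, 0.2, 0.4]
gripper_width: 42.6
```

```bash
python3 -c "
from h import *
plan((350.7,310.3,36),174.3)"
```

```text
xyz [-0.44 -0.07  7.15] ang [ 0.003 -0.006 -0.003] rows>= 2
```

move_arm(moves=[{"gripper": 0.0, "xyz": [0, 0, 4], "angular": [0, 0, 0]}, {"gripper": 0.0, "xyz": [0, 0, 6], "angular": [0, 0, 0]}, {"gripper": 0.0, "xyz": [0, 0, 7], "angular": [0, 0, 0]}, {"gripper": 0.0, "xyz": [0, 0, 7], "angular": [0, 0, 0]}])

```text
clock: 12.1
position: [351.6, 310.2, 40.1]
ee_rot: [-0.67, 0.742, 0.0, 0.001]
contact_force: [0.0, 0.7, 0.5]
gripper_width: 43.1
```

```bash
python3 -c "
from h import *
print(arm.read_state()['contact_force']);plan((350.7,310.3,36),174.3)"
```

```text
[0.03411815 0.69504189 0.54406444]
xyz [-0.    0.09  0.41] ang [-0.001  0.001 -0.002] rows>= 1
```

move_arm(moves=[{"gripper": 0.0, "xyz": [0, 0.1, 0.4], "angular": [0, 0, 0]}, {"gripper": -1, "xyz": [0, 0.1, 0.4], "angular": [0, 0, 0]}, {"gripper": -1, "xyz": [0, 0.1, 0.4], "angular": [0, 0, 0]}, {"gripper": -1, "xyz": [0, 0.1, 0.4], "angular": [0, 0, 0]}, {"gripper": -1, "xyz": [0, 0.1, 0.4], "angular": [0, 0, 0]}])

```text
clock: 12.72
position: [350.3, 310.2, 35.9]
ee_rot: [-0.67, 0.742, 0.0, 0.001]
contact_force: [0.1, -1.4, 6.2]
gripper_width: 22.6
```

move_arm(moves=[{"gripper": -1, "xyz": [0, 0, -1], "angular": [0, 0, 0]}, {"gripper": -1, "xyz": [0, 0, -2.5], "angular": [0, 0, 0]}, {"gripper": -1, "xyz": [0, 0, -5], "angular": [0, 0, 0]}, {"gripper": -1, "xyz": [0, 0, -10], "angular": [0, 0, 0]}, {"gripper": -1, "xyz": [0, 0, -10], "angular": [0, 0, 0]}])

```text
clock: 13.35
position: [351.1, 311.8, 138.8]
ee_rot: [-0.67, 0.742, 0.001, 0.004]
contact_force: [-0.5, -0.2, -3.0]
gripper_width: 22.4
```

Run:
```python
from h import *
s=arm.read_state(); print(s["position"],s["contact_force"],s["gripper_width"])
plan(F(0,14,150),167.1); R=Ro.from_quat(s["ee_rot"]).as_matrix()
w=snap("wrist","w7"); W=w[2]; b=snap("side","b7"); a=snap("scene","a7")
for n,Q in(("w",w),("b",b),("a",a)):
    T=(Q[2]-s["position"])@R; g=cv2.cvtColor(Q[0],cv2.COLOR_BGR2GRAY)
    m=(abs(T[...,0])<16)&(abs(T[...,1])<32)&(T[...,2]>-50)&(T[...,2]<60)
    P=T[m]
    if len(P)>20: print(n,len(P),np.percentile(P[:,2],[5,50,95,99]).round(1),"y",np.percentile(P[P[:,2]>-20][:,1],[2,50,98]).round(1),"x",np.percentile(P[P[:,2]>-20][:,0],[2,50,98]).round(1))
cv2.imwrite("pics/v7.png",np.hstack([cv2.resize(w[0][150:330,220:420],(400,360)),cv2.resize(b[0][90:240,170:337],(400,360))]))
```

```text
[351.11437605 311.7791733  138.77258998] [-0.51973143 -0.21643512 -2.97506047] 22.44535641740317
xyz [ 40.42 -11.    -1.38] ang [-0.003  0.007  0.123] rows>= 7
w 5202 [-47.4 -27.7  18.7  25.1] y [-25.8   0.3  26.3] x [10.2 10.7 11.2]
b 847 [-45.2 -10.   27.3  31.3] y [-25.8   4.9  29.3] x [-2.1 13.  15.7]
a 963 [-45.3  -9.1  29.1  32.9] y [-21.6  19.2  31.8] x [-10.   -8.4  10.9]
```

View pics/v7.png

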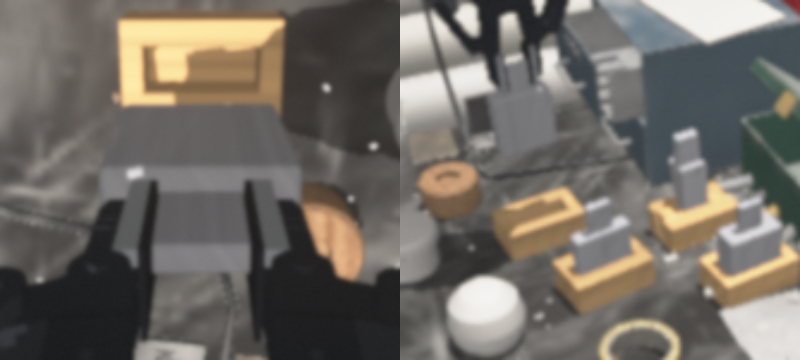

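Spacer 22 hangs straight in the gripper (wrist crop: body 105-300 px, centred), and its stand is empty. I'll carry it to above the gap.

```bash
python3 -c "
from h import *
plan(F(0,16,165),167.1)"
```

```text
xyz [ 39.87 -11.25  -3.02] ang [ 0.002 -0.003  0.122] rows>= 7
```

move_arm(moves=[{"gripper": -1, "xyz": [0, 0, -3], "angular": [0, 0, 0]}, {"gripper": -1, "xyz": [4, -1.1, -3], "angular": [0, 0, 0.05]}, {"gripper": -1, "xyz": [10, -2.8, -3], "angular": [0, 0, 0.1]}, {"gripper": -1, "xyz": [16, -4.5, -3], "angular": [0, 0, 0.122]}, {"gripper": -1, "xyz": [22, -6.2, -3], "angular": [0, 0, 0.122]}, {"gripper": -1, "xyz": [28, -7.9, -3], "angular": [0, 0, 0.122]}, {"gripper": -1, "xyz": [34, -9.6, -3], "angular": [0, 0, 0.122]}, {"gripper": -1, "xyz": [38, -10.7, -3], "angular": [0, 0, 0.122]}, {"gripper": -1, "xyz": [39.9, -11.2, -3], "angular": [0, 0, 0.122]}, {"gripper": -1, "xyz": [39.9, -11.2, -3], "angular": [0, 0, 0.122]}])

```text
clock: 14.75
position: [419.3, -99.7, 163.4]
ee_rot: [-0.622, 0.783, 0.001, -0.002]
contact_force: [-0.3, 0.2, -2.9]
gripper_width: 22.2
```

move_arm(moves=[{"gripper": -1, "xyz": [0, 0, 0], "angular": [0, 0, 0]}, {"gripper": -1, "xyz": [0, 0, 0], "angular": [0, 0, 0]}])

```text
clock: 15.0
position: [420.4, -97.8, 164.9]
ee_rot: [-0.624, 0.781, 0.0, -0.0]
contact_force: [0.3, 0.1, -2.5]
gripper_width: 22.6
```

Run:
```python
from h import *
s=arm.read_state(); print(toF(s["position"]),s["contact_force"]); plan(F(0,16,100),167.1); R=Ro.from_quat(s["ee_rot"]).as_matrix()
w=snap("wrist","w8")
T=(w[2]-s["position"])@R
for lo,hi in((-26,-15),(-10,0),(5,15),(15,28)):
    m=(T[...,2]>lo)&(T[...,2]<hi)&(abs(T[...,1])<20)&(abs(T[...,0])<20); print(lo,np.median(T[m],0).round(2),m.sum())
m=(T[...,2]>-20)&(T[...,2]<25)&(abs(T[...,0]-10.5)<2)&(abs(T[...,1])<35); 
A=np.c_[T[m][:,1:],np.ones(m.sum())]; print("face x = a*y+b*z+c",np.linalg.lstsq(A,T[m][:,0],rcond=None)[0].round(4), T[m][:,1].min(),T[m][:,1].max())
```

```text
[1.08106602e-01 1.78577595e+01 1.64940480e+02] [ 0.27357049  0.06682578 -2.47787098]
xyz [0.19 0.01 6.49] ang [ 0.001 -0.     0.002] rows>= 2
-26 [ 10.73  -0.2  -20.97] 516
-10 [10.76 -0.26 -5.32] 352
5 [10.81 -0.31  9.66] 295
15 [10.81  0.34 20.73] 289
face x = a*y+b*z+c [1.40000e-03 2.30000e-03 1.07522e+01] -27.259131832973672 27.629417330505607
```

move_arm(moves=[{"gripper": -1, "xyz": [0.2, 0, 3], "angular": [0, 0, 0]}, {"gripper": -1, "xyz": [0.2, 0, 6], "angular": [0, 0, 0]}, {"gripper": -1, "xyz": [0.2, 0, 8], "angular": [0, 0, 0]}, {"gripper": -1, "xyz": [0.2, 0, 9.5], "angular": [0, 0, 0]}, {"gripper": -1, "xyz": [0.2, 0, 10.5], "angular": [0, 0, 0]}, {"gripper": -1, "xyz": [0.2, 0, 10.5], "angular": [0, 0, 0]}, {"gripper": -1, "xyz": [0.2, 0, 10.5], "angular": [0, 0, 0]}])

```text
clock: 15.92
position: [421.0, -100.4, 60.9]
ee_rot: [-0.624, 0.782, -0.0, 0.001]
contact_force: [-0.2, 0.4, -2.0]
gripper_width: 22.3
```

```bash
python3 -c "
from h import *
s=arm.read_state(); print(toF(s['position']),s['contact_force']); plan(F(0,12.2,57),167.1)"
```

```text
[ 1.22949761 15.50997511 60.9125625 ] [-0.22635332  0.39915634 -1.98211064]
xyz [0.33 0.12 0.39] ang [-0.001  0.     0.002] rows>= 1
```

move_arm(moves=[{"gripper": -1, "xyz": [0.1, 0.1, 0.2], "angular": [0, 0, 0]}, {"gripper": -1, "xyz": [0.2, 0.1, 0.4], "angular": [0, 0, 0]}, {"gripper": -1, "xyz": [0.25, 0.1, 0.4], "angular": [0, 0, 0]}, {"gripper": -1, "xyz": [0.25, 0.1, 0.4], "angular": [0, 0, 0]}])

```text
clock: 16.42
position: [418.8, -102.7, 56.4]
ee_rot: [-0.624, 0.782, -0.0, 0.0]
contact_force: [0.5, 1.0, -2.1]
gripper_width: 22.6
```

move_arm(moves=[{"gripper": -1, "xyz": [0.05, 0, 0], "angular": [0, 0, 0]}, {"gripper": -1, "xyz": [0.1, 0, 0], "angular": [0, 0, 0]}, {"gripper": -1, "xyz": [0.1, 0, 0], "angular": [0, 0, 0]}])

```text
clock: 16.8
position: [418.4, -103.7, 56.3]
ee_rot: [-0.624, 0.782, 0.0, -0.0]
contact_force: [-0.4, 1.1, -1.0]
gripper_width: 22.6
```

```bash
python3 -c "
from h import *
s=arm.read_state(); print(toF(s['position']),s['contact_force'],s['wrist_torque'])"
```

```text
[-0.55415147 11.64511249 56.26532908] [-0.38914457  1.09051693 -1.01838397] [ 0.73233152  0.13845839 -0.07965929]
```

move_arm(moves=[{"gripper": -1, "xyz": [0.05, -0.05, 0], "angular": [0, 0, 0]}, {"gripper": -1, "xyz": [0.1, -0.05, 0], "angular": [0, 0, 0]}, {"gripper": -1, "xyz": [0.1, -0.05, 0], "angular": [0, 0, 0]}])

```text
clock: 17.18
position: [418.5, -104.7, 56.2]
ee_rot: [-0.624, 0.782, 0.0, -0.0]
contact_force: [-0.6, 2.9, -2.4]
gripper_width: 22.6
```

```bash
python3 -c "
from h import *
s=arm.read_state(); print(toF(s['position']),s['contact_force'],s['wrist_torque'])"
```

```text
[-0.17699204 10.70205595 56.15822807] [-0.60173199  2.92157716 -2.37198994] [1.07457312 0.25202395 0.02820038]
```

Run:
```python
from h import *
s=arm.read_state()
im,d,W=snap("wrist","w9"); comps(W,im,62,3,60)
R=Ro.from_quat(s["ee_rot"]).as_matrix(); T=(W-s["position"])@R
m=(abs(T[...,1])<10)&(T[...,2]<-12)&(T[...,2]>-60)&(abs(T[...,0])<15)
for z in range(-56,-2,6):
    k=m&(abs(T[...,2]-z)<3)
    if k.sum(): print(z,k.sum(),np.percentile(T[k][:,0],[5,50,95]).round(2))
im,d,W=snap("side","b9"); comps(W,im,62,4,60); comps(W,im,85,3,10)
im,d,W=snap("scene","a9"); comps(W,im,62,4,60)
```

```text
62 [  250    75   137   146 16985] [246. 249. 251.] F [  0.4 -40.1  61.9] [82.7 75.2] 77.1
62 [  56   85   60  212 2347] [34. 35. 35.] F [139.3  -9.7  62.3] [132.5   5.5] 76.8
62 [216 110  13  24  78] [46. 46. 47.] F [ 53.6 -57.3  61.9] [12.6  4.5] 84.9
-56 833 [-3.37  1.49  3.94]
-50 254 [3.13 3.65 4.1 ]
-44 225 [3.11 3.61 4.02]
-38 203 [3.09 3.59 4.08]
-32 565 [3.26 5.6  9.88]
-26 205 [ 8.55 10.34 10.89]
-20 135 [10.08 10.44 10.84]
-14 102 [10.02 10.46 10.81]
62 [417 220  43  45 236] [53.  53.5 54. ] F [140.9  -9.8  62.6] [130.9   8.8] 76.4
62 [ 352  254   63   47 1547] [229. 233. 239.] F [  0.7 -31.8  61.5] [104.2  73.9] 76.4
85 [353 242  33  14 166] [125. 122. 123.] F [-1.8  6.4 84.6] [21.4 56.8] 70.2
85 [415 262   8   5  20] [34. 32. 32.] F [ 54.7 -61.9  84.8] [ 4.7 12.5] 40.4
62 [323 148  40  15 134] [60.  61.5 63. ] F [138.9  -5.3  62.9] [131.9  13.6] 75.7
62 [367 163  40  21 366] [197.5 200.  205. ] F [ -1.5 -28.8  61.3] [106.4  75.1] 77.7
```

The blank and stop now measure 82.7 mm together (nominal 82), so the blank is home. The spacer is upright against it, and I'll lower it to the floor.

move_arm(moves=[{"gripper": -1, "xyz": [-0.05, 0, 0.4], "angular": [0, 0, 0]}, {"gripper": -1, "xyz": [-0.05, 0, 0.8], "angular": [0, 0, 0]}, {"gripper": -1, "xyz": [-0.05, 0, 1.2], "angular": [0, 0, 0]}, {"gripper": -1, "xyz": [-0.05, 0, 1.35], "angular": [0, 0, 0]}, {"gripper": -1, "xyz": [-0.05, 0, 1.45], "angular": [0, 0, 0]}, {"gripper": -1, "xyz": [-0.05, 0, 1.45], "angular": [0, 0, 0]}])

```text
clock: 18.08
position: [419.0, -104.4, 42.0]
ee_rot: [-0.624, 0.782, -0.0, -0.0]
contact_force: [0.3, 0.1, -0.6]
gripper_width: 22.5
```

```bash
python3 -c "
from h import *
s=arm.read_state(); print(toF(s['position']),s['contact_force'],s['wrist_torque'])"
```

```text
[ 0.19577519 11.14080627 41.98527635] [ 0.25927448  0.06126702 -0.5672183 ] [ 0.14070082  0.14425375 -0.01133626]
```

move_arm(moves=[{"gripper": -1, "xyz": [0, 0, 0.1], "angular": [0, 0, 0]}, {"gripper": -1, "xyz": [0, 0, 0.1], "angular": [0, 0, 0]}, {"gripper": -0.2, "xyz": [0, 0, 0.05], "angular": [0, 0, 0]}, {"gripper": -0.1, "xyz": [0, 0, 0.05], "angular": [0, 0, 0]}, {"gripper": -0.1, "xyz": [0, 0, 0], "angular": [0, 0, 0]}, {"gripper": -0.1, "xyz": [0, 0, -3], "angular": [0, 0, 0]}, {"gripper": -0.1, "xyz": [0, 0, -8], "angular": [0, 0, 0]}, {"gripper": -0.1, "xyz": [0, 0, -13], "angular": [0, 0, 0]}, {"gripper": -0.1, "xyz": [-7, 0, -13], "angular": [0, 0, 0]}, {"gripper": -0.1, "xyz": [-7, 0, -13], "angular": [0, 0, 0]}])

```text
clock: 19.32
position: [435.4, -33.9, 172.6]
ee_rot: [-0.625, 0.781, -0.0, 0.001]
contact_force: [-0.4, 0.3, 0.2]
gripper_width: 37.9
```

Run:
```python
from h import *
s=arm.read_state(); print(toF(s["position"]),s["clock"])
im,d,W=snap("wrist","w10"); comps(W,im,62,3,60);comps(W,im,72,2.5,60);comps(W,im,100,2.5,60)
xy=W[...,:2]-O; fx=xy@ux; fy=xy@uy; z=W[...,2]
for y in range(8,44,2):
    k=(abs(fx)<13)&(abs(fy-y)<1)
    if k.sum(): print(y,k.sum(),np.percentile(z[k],[5,50,95]).round(1))
k=(abs(fx)<12)&(z>25)&(z<68)&(fy>20)&(fy<50); r=fy[k]-(z[k]-12)/4; print("jaw",np.percentile(r,[10,50,90]))
plan((482.1,237.5,180),176.2)
cv2.imwrite("pics/v10.png",im[0:260,180:480])
```

```text
[  0.46983563  83.55860902 172.58927913] 19.325
62 [ 276    0   89  100 7656] [251. 253. 253.] F [  0.7 -39.2  61.9] [78.9 75.5] 77.3
62 [154   2  26 157 848] [41. 41. 42.] F [139.8 -10.1  62.5] [131.4   4.8] 76.6
62 [306 139  31   3  71] [141. 139. 141.] F [-0.4 37.4 61.9] [ 1.7 28.8] 77.2
72 [142  28   9  25  90] [71. 72. 73.] F [148.2 -45.4  70.3] [18.4  5.7] 62.3
72 [ 290   99   62   26 1232] [236. 234. 236.] F [ 0.3 11.4 71.6] [21.7 55.5] 77.3
72 [305 143  32  32 994] [239. 237. 239.] F [-0.  54.1 71.7] [29.5 29.7] 77.3
100 [235   8  16  18 180] [64. 61. 62.] F [ 58.9 -56.6  98.4] [10.7 10.9] 14.2
100 [306 107  30  11 319] [235. 234. 236.] F [ 0.2 11.4 99.6] [ 7.8 23.6] 77.4
8 59 [ 95.   99.2 100.7]
10 90 [ 98.5  99.8 101. ]
12 89 [ 98.5  99.8 101. ]
14 59 [ 98.4  99.5 100.9]
16 59 [70.6 72.6 99.4]
18 57 [71.1 72.  73.3]
20 58 [70.5 71.9 72.9]
22 56 [69.1 70.6 72.4]
26 47 [14.5 17.3 19.6]
28 48 [20.9 23.7 26.5]
30 75 [27.9 32.1 36.3]
32 53 [37.7 40.2 42.7]
34 77 [43.7 47.6 50.9]
36 79 [52.4 56.  59.6]
38 82 [61.  64.1 67.2]
40 73 [68.7 71.5 72.7]
42 66 [70.9 71.7 72.9]
jaw [24.72059205 25.03232207 25.34284197]
xyz [-27.56   1.36  -0.79] ang [-0.001  0.001 -0.155] rows>= 5
```

View pics/v10.png

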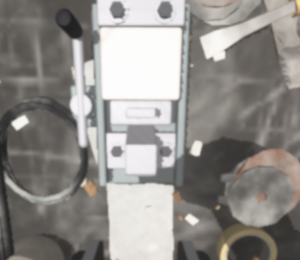

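The spacer stands flat against the blank (crop px 141,112; top at z 72, 0.4 to 22.4 mm), leaving 2.6 mm at the floor. Now for the wedge.

move_arm(moves=[{"gripper": -0.05, "xyz": [-27.6, 1.4, -0.8], "angular": [0, 0, -0.155]}, {"gripper": -0.05, "xyz": [-27.6, 1.4, -0.8], "angular": [0, 0, -0.155]}, {"gripper": -0.05, "xyz": [-27.6, 1.4, -0.8], "angular": [0, 0, -0.155]}, {"gripper": -0.05, "xyz": [-27.6, 1.4, -0.8], "angular": [0, 0, -0.155]}, {"gripper": -0.05, "xyz": [-27.6, 1.4, -0.8], "angular": [0, 0, -0.155]}, {"gripper": -0.05, "xyz": [-27.6, 1.4, -0.8], "angular": [0, 0, -0.155]}, {"gripper": -0.05, "xyz": [-27.6, 1.4, 6], "angular": [0, 0, -0.155]}, {"gripper": -0.05, "xyz": [-27.6, 1.4, 8], "angular": [0, 0, -0.155]}, {"gripper": -0.05, "xyz": [-27.6, 1.4, 8], "angular": [0, 0, -0.155]}, {"gripper": -0.05, "xyz": [-27.6, 1.4, 8], "angular": [0, 0, -0.155]}])

```text
clock: 20.62
position: [483.0, 235.6, 93.2]
ee_rot: [-0.682, 0.731, -0.0, 0.001]
contact_force: [-0.9, 0.5, -0.7]
gripper_width: 40.5
```

Run:
```python
from h import *
s=arm.read_state(); print(s["position"],s["contact_force"])
im,d,W=snap("wrist","w11")
m=(abs(W[...,2]-106)<3)&(np.hypot(W[...,0]-482,W[...,1]-237)<16)
print(m.sum(),cv2.minAreaRect(W[m][:,:2].astype(np.float32)))
plan((482.1,237.5,44),176.2)
```

```text
[483.03931173 235.64770951  93.22374094] [-0.86982835  0.52522369 -0.65990507]
700 ((482.0848083496094, 236.6703643798828), (12.231644630432129, 23.4095516204834), 84.94098663330078)
xyz [-0.12  0.13  4.96] ang [-0.002  0.002 -0.003] rows>= 1
```

move_arm(moves=[{"gripper": -0.05, "xyz": [-0.1, 0.1, 1.5], "angular": [0, 0, 0]}, {"gripper": -0.05, "xyz": [-0.1, 0.1, 3.5], "angular": [0, 0, 0]}, {"gripper": -0.05, "xyz": [-0.1, 0.1, 4.9], "angular": [0, 0, 0]}, {"gripper": -0.05, "xyz": [-0.1, 0.1, 4.9], "angular": [0, 0, 0]}, {"gripper": -1, "xyz": [-0.1, 0.1, 4.9], "angular": [0, 0, 0]}, {"gripper": -1, "xyz": [-0.1, 0.1, 4.9], "angular": [0, 0, 0]}, {"gripper": -1, "xyz": [-0.1, 0.1, 4.9], "angular": [0, 0, 0]}, {"gripper": -1, "xyz": [-0.1, 0.1, 4.9], "angular": [0, 0, 0]}])

```text
clock: 21.68
position: [481.6, 237.5, 43.4]
ee_rot: [-0.682, 0.731, -0.0, 0.001]
contact_force: [-0.1, -0.3, 1.1]
gripper_width: 22.7
```

```bash
python3 -c "
from h import *
s=arm.read_state(); print(s['position'],s['contact_force'],s['gripper_width'])"
```

```text
[481.61191646 237.52991542  43.3820599 ] [-0.13321148 -0.34413547  1.08285812] 22.748072902360214
```

move_arm(moves=[{"gripper": -1, "xyz": [0, 0, -1], "angular": [0, 0, 0]}, {"gripper": -1, "xyz": [0, 0, -3], "angular": [0, 0, 0]}, {"gripper": -1, "xyz": [0, 0, -8], "angular": [0, 0, 0]}, {"gripper": -1, "xyz": [0, 0, -13], "angular": [0, 0, 0]}, {"gripper": -1, "xyz": [0, 0, -13], "angular": [0, 0, 0]}, {"gripper": -1, "xyz": [0, 0, -13], "angular": [0, 0, 0]}])

```text
clock: 22.42
position: [480.1, 236.7, 172.2]
ee_rot: [-0.682, 0.731, 0.0, -0.001]
contact_force: [0.5, -0.5, -2.9]
gripper_width: 22.8
```

Run:
```python
from h import *
s=arm.read_state(); print(s['position'],s['contact_force'],s['gripper_width'])
R=Ro.from_quat(s["ee_rot"]).as_matrix()
W=snap("wrist","w12")[2]; T=(W-s["position"])@R
m=(T[...,2]>-25)&(T[...,2]<35)&(abs(T[...,0]-13)<6)&(abs(T[...,1])<18)
A=np.c_[T[m][:,1:],np.ones(m.sum())]; print("face x=ay+bz+c",np.linalg.lstsq(A,T[m][:,0],rcond=None)[0].round(4),m.sum(),T[m].min(0),T[m].max(0))
for n in("side","scene"):
    T=(snap(n,n+"12")[2]-s["position"])@R; m=(T[...,2]>-25)&(T[...,2]<55)&(abs(T[...,0])<25)&(abs(T[...,1])<18); print(n,T[m].min(0),T[m].max(0))
# target: TCP so that wedge face (tool x=c) is 2mm off the spacer face (22.4)
plan(F(0,40,175),167.1)
```

```text
[480.12542295 236.65322693 172.23148488] [ 0.53271357 -0.50451597 -2.90289206] 22.82055554998543
face x=ay+bz+c [-8.7000e-03  4.6700e-02  1.6909e+01] 1428 [ 15.1446998  -13.74639189 -24.9985259 ] [18.81624585 14.45978041 34.12901656]
side [ -6.18894509 -13.97168067 -24.95075926] [21.99463858 16.14489421 39.31797583]
scene [-11.94796117 -14.27681625 -24.85607292] [17.45824696 17.9535329  38.19388825]
xyz [31.57  3.33 -0.29] ang [ 0.003 -0.003  0.156] rows>= 6
```

The wedge is held, but it swung 2.7° in the grip. I'll tilt the tool by the same amount to bring it upright and carry it over the gap.

```bash
cat >> h.py <<'E'
def plan2(xyz,ydeg,tilt):
    s=arm.read_state(); R0=Ro.from_quat(s["ee_rot"]).as_matrix()
    d=R0.T@(np.array(xyz)-s["position"])/10; w=Ro.from_matrix(R0.T@Rdown(ydeg)@Ro.from_rotvec([0,tilt,0]).as_matrix()).as_rotvec()
    print("xyz",d.round(2),"ang",w.round(3))
def wedge(tag):
    s=arm.read_state(); W=snap("wrist",tag)[2]; T=(W-s["position"])@Rdown(167.1)
    m=(T[...,2]>-25)&(T[...,2]<30)&(abs(T[...,0]-15)<7)&(abs(T[...,1])<18)
    A=np.c_[T[m][:,1:],np.ones(m.sum())]; print(toF(s["position"]).round(2),s["contact_force"].round(1),s["wrist_torque"].round(2),"face x=ay+bz+c",np.linalg.lstsq(A,T[m][:,0],rcond=None)[0].round(4),m.sum(),T[m].min(0).round(1),T[m].max(0).round(1))
    return W
E
python3 -c "
from h import *
plan2(F(0,42,175),167.1,-.047)"
```

```text
xyz [31.38  3.29 -0.3 ] ang [ 0.006 -0.05   0.156]
```

move_arm(moves=[{"gripper": -1, "xyz": [3, 0.3, -0.3], "angular": [0.006, -0.02, 0.05]}, {"gripper": -1, "xyz": [8, 0.8, -0.3], "angular": [0.006, -0.05, 0.1]}, {"gripper": -1, "xyz": [13, 1.4, -0.3], "angular": [0.006, -0.05, 0.156]}, {"gripper": -1, "xyz": [18, 1.9, -0.3], "angular": [0.006, -0.05, 0.156]}, {"gripper": -1, "xyz": [23, 2.4, -0.3], "angular": [0.006, -0.05, 0.156]}, {"gripper": -1, "xyz": [27, 2.8, -0.3], "angular": [0.006, -0.05, 0.156]}, {"gripper": -1, "xyz": [30, 3.1, -0.3], "angular": [0.006, -0.05, 0.156]}, {"gripper": -1, "xyz": [31.4, 3.3, -0.3], "angular": [0.006, -0.05, 0.156]}, {"gripper": -1, "xyz": [31.4, 3.3, -0.3], "angular": [0.006, -0.05, 0.156]}, {"gripper": -1, "xyz": [31.4, 3.3, -0.3], "angular": [0.006, -0.05, 0.156]}])

```text
clock: 23.82
position: [426.8, -73.2, 175.5]
ee_rot: [-0.623, 0.782, 0.015, 0.02]
contact_force: [0.3, -0.5, -1.9]
gripper_width: 23.1
```

```bash
python3 -c "
from h import *
wedge('w13'); plan2(F(0,42,125),167.1,-.047)"
```

```text
[  0.81  43.26 175.55] [ 0.3 -0.5 -1.9] [-0.11 -0.04 -0.06] face x=ay+bz+c [-7.4000e-03 -4.4000e-03  1.6939e+01] 1371 [ 16.  -13.9 -25. ] [17.8 14.5 29.9]
xyz [0.39 0.09 5.05] ang [-0.002  0.003  0.001]
```

```bash
python3 -c "
from h import *
plan2(F(0,42.3,115),167.1,-.047);plan2(F(0,41.5,100),167.1,-.047);plan2(F(0,40,92),167.1,-.047)"
```

```text
xyz [0.41 0.09 6.05] ang [-0.002  0.003  0.001]
xyz [0.57 0.1  7.55] ang [-0.002  0.003  0.001]
xyz [0.76 0.1  8.34] ang [-0.002  0.003  0.001]
```

move_arm(moves=[{"gripper": -1, "xyz": [0.2, 0.1, 3], "angular": [0, 0, 0]}, {"gripper": -1, "xyz": [0.4, 0.1, 5], "angular": [0, 0, 0]}, {"gripper": -1, "xyz": [0.4, 0.1, 6], "angular": [0, 0, 0]}, {"gripper": -1, "xyz": [0.5, 0.1, 6.8], "angular": [0, 0, 0]}, {"gripper": -1, "xyz": [0.55, 0.1, 7.5], "angular": [0, 0, 0]}, {"gripper": -1, "xyz": [0.55, 0.1, 7.5], "angular": [0, 0, 0]}, {"gripper": -1, "xyz": [0.55, 0.1, 7.5], "angular": [0, 0, 0]}])

```text
clock: 24.75
position: [425.8, -75.3, 101.0]
ee_rot: [-0.623, 0.782, 0.015, 0.021]
contact_force: [-0.4, 0.6, -2.0]
gripper_width: 22.8
```

Run:
```python
from h import *
W=wedge('w14'); plan2(F(0,39.9,92),167.1,-.047);plan2(F(0,39.5,84),167.1,-.047);plan2(F(0,39.3,78),167.1,-.047)
im=np.load("w14.npz")["im"]; cv2.imwrite("pics/v14.png",cv2.resize(im[40:340,180:470],None,fx=1.5,fy=1.5))
```

```text
[  0.37  41.06 101.03] [-0.4  0.6 -2. ] [-0.1  -0.01  0.04] face x=ay+bz+c [-5.90000e-03  8.10000e-03  1.70517e+01] 1415 [ 15.9 -17.7 -25. ] [22.  17.4 29.9]
xyz [0.16 0.04 0.9 ] ang [-0.003  0.004  0.   ]
xyz [0.24 0.04 1.7 ] ang [-0.003  0.004  0.   ]
xyz [0.3  0.05 2.3 ] ang [-0.003  0.004  0.   ]
```

View pics/v14.png

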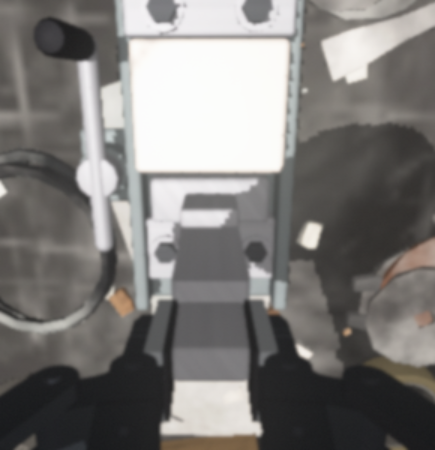

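The wedge's foot is going in between the spacer (crop px 205,205) and the jaw, centred in x. I'll lower it while watching the force.

move_arm(moves=[{"gripper": -1, "xyz": [0.1, 0, 0.4], "angular": [0, 0, 0]}, {"gripper": -1, "xyz": [0.16, 0, 0.9], "angular": [0, 0, 0]}, {"gripper": -1, "xyz": [0.2, 0, 1.3], "angular": [0, 0, 0]}, {"gripper": -1, "xyz": [0.2, 0, 1.5], "angular": [0, 0, 0]}, {"gripper": -1, "xyz": [0.2, 0, 1.5], "angular": [0, 0, 0]}])

```text
clock: 25.42
position: [425.1, -76.5, 85.4]
ee_rot: [-0.623, 0.782, 0.015, 0.02]
contact_force: [1.0, -0.5, -1.3]
gripper_width: 22.6
```

```bash
python3 -c "
from h import *
wedge('w15')"
```

```text
[-8.000e-02  3.969e+01  8.536e+01] [ 1.  -0.5 -1.3] [-0.14  0.03 -0.02] face x=ay+bz+c [-2.30000e-03  3.63000e-02  1.74868e+01] 1015 [ 16.  -17.7 -25. ] [21.9 17.7 18.3]
```

move_arm(moves=[{"gripper": -1, "xyz": [0.02, 0, 0.2], "angular": [0, 0, 0]}, {"gripper": -1, "xyz": [0.02, 0, 0.4], "angular": [0, 0, 0]}, {"gripper": -1, "xyz": [0.02, 0, 0.5], "angular": [0, 0, 0]}, {"gripper": -1, "xyz": [0.02, 0, 0.5], "angular": [0, 0, 0]}])

```text
clock: 25.98
position: [425.0, -76.6, 80.4]
ee_rot: [-0.623, 0.782, 0.015, 0.02]
contact_force: [-0.1, -1.6, -2.8]
gripper_width: 22.7
```

move_arm(moves=[{"gripper": -1, "xyz": [0.02, 0, 0.2], "angular": [0, 0, 0]}, {"gripper": -1, "xyz": [0.02, 0, 0.3], "angular": [0, 0, 0]}, {"gripper": -1, "xyz": [0.02, 0, 0.3], "angular": [0, 0, 0]}])

```text
clock: 26.35
position: [425.6, -76.8, 78.9]
ee_rot: [-0.624, 0.781, 0.014, 0.02]
contact_force: [-2.6, -1.8, 8.8]
gripper_width: 23.0
```

move_arm(moves=[{"gripper": -1, "xyz": [0.02, 0, 0.1], "angular": [0, 0, 0]}, {"gripper": -1, "xyz": [0.02, 0, 0.2], "angular": [0, 0, 0]}, {"gripper": -1, "xyz": [0.02, 0, 0.2], "angular": [0, 0, 0]}])

```text
clock: 26.72
position: [425.9, -76.9, 78.5]
ee_rot: [-0.624, 0.781, 0.014, 0.02]
contact_force: [-5.8, 0.9, 21.1]
gripper_width: 23.0
```

```bash
python3 -c "
from h import *
s=arm.read_state();print(toF(s['position']),s['contact_force'],s['wrist_torque'],s['gripper_width'])"
```

```text
[ 0.77387098 39.42538482 78.54007948] [-5.78176577  0.94747476 21.05719574] [0.34741723 2.34584304 0.22430555] 23.044091702411574
```

move_arm(moves=[{"gripper": -1, "xyz": [0.02, 0.07, 0.1], "angular": [0, 0, 0]}, {"gripper": -1, "xyz": [0.02, 0.07, 0.15], "angular": [0, 0, 0]}, {"gripper": -1, "xyz": [0.02, 0.07, 0.15], "angular": [0, 0, 0]}, {"gripper": -1, "xyz": [0.02, 0.07, 0.15], "angular": [0, 0, 0]}])

```text
clock: 27.22
position: [426.0, -77.0, 78.4]
ee_rot: [-0.624, 0.781, 0.013, 0.021]
contact_force: [-7.3, 1.2, 29.5]
gripper_width: 22.7
```

Run:
```python
from h import *
W=wedge('w16'); im=np.load("w16.npz")["im"]; comps(W,im,62,3,60); comps(W,im,72,2.5,60); comps(W,im,100,2.5,50)
s=arm.read_state(); T=(W-s["position"])@Rdown(167.1)
m=(T[...,2]>-30)&(T[...,2]<20)&(abs(T[...,0]-17)<4)&(abs(T[...,1])<12)
xy=W[...,:2]-O; fy=xy@uy; fx=xy@ux
print("upright face above spacer: z, fy")
for z in range(78,116,6):
    k=(abs(W[...,2]-z)<3)&(abs(fx-0)<14)&(fy>19)&(fy<32)
    if k.sum(): print(z,k.sum(),np.percentile(fy[k],[5,50,95]).round(2))
A,_,WA=snap("side","b16"); comps(WA,A,62,4,60)
# wedge shoulder (body top, 70 above underside) seen by cameras
for n,V in(("wrist",W),("side",WA),("scene",snap("scene","a16")[2])):
    q=V[...,:2]-O; k=(abs(q@ux)<13)&(q@uy>22)&(q@uy<52)&(V[...,2]>95)&(V[...,2]<150); print(n,np.histogram(V[k][:,2],np.arange(95,151,5))[0])
cv2.imwrite("pics/v16.png",np.hstack([cv2.resize(im[40:340,180:470],(400,414)),cv2.resize(A[185:335,300:445],(400,414))]))
```

```text
[ 0.88 39.43 78.43] [-7.3  1.2 29.5] [0.67 2.99 0.26] face x=ay+bz+c [-9.00000e-03  5.65000e-02  1.80542e+01] 812 [ 16.3 -18.  -25. ] [21.9 17.7  8.3]
62 [  254    22   133   145 16123] [245. 248. 249.] F [  0.8 -40.1  61.9] [82.3 75.6] 77.1
62 [  72   33   59  208 2029] [33. 33. 34.] F [139.2  -8.9  62.4] [131.8   5.2] 76.4
72 [218  58  13  23  61] [32. 32. 33.] F [ 54.  -55.3  72. ] [12.   4.2] 60.8
72 [ 58  79  15  36 209] [73. 75. 77.] F [148.2 -40.9  70. ] [19.2  7.5] 67.8
72 [ 277  167   88   34 1976] [194. 192. 194.] F [ 0.3 11.  71.7] [21.9 55.9] 77.2
100 [186  50  25  27 410] [57. 54. 56.] F [ 58.4 -56.8  98.4] [11.1 11. ] 23.5
100 [299 192  44  15 611] [143. 142. 143.] F [ 0.2 11.  99.7] [ 8.  23.8] 76.5
100 [296 217  51   5 181] [94. 93. 94.] F [1.000e-01 2.250e+01 1.001e+02] [ 1.2 27.9] 76.8
upright face above spacer: z, fy
78 39 [22.07 22.37 22.67]
84 160 [21.93 22.33 22.66]
90 177 [21.87 22.32 22.66]
96 198 [21.86 22.29 22.71]
102 220 [21.93 22.29 22.78]
108 771 [22.06 24.87 30.05]
114 422 [22.72 30.   30.73]
62 [417 220  43  44 236] [53. 53. 53.] F [141.  -10.   62.5] [130.6  10.4] 77.8
62 [ 353  253   62   48 1542] [239. 242. 245.] F [  0.4 -33.   61.6] [101.3  74.9] 77.2
wrist [ 134  153  266  758  242  295  289  335  584 1064  200]
side [ 7  5 39 29 25 24 31 24 56 30 20]
scene [15 10 19 18 14 15 11 15 20 13 16]
```

View pics/v16.png

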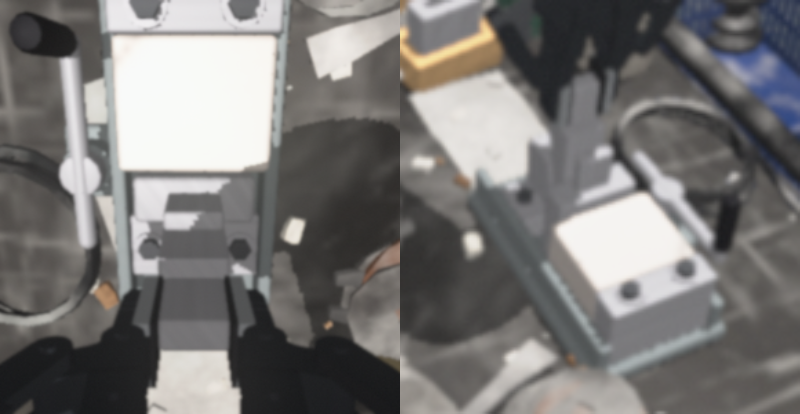

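The last view shows the wedge's upright face flat on the spacer (face at y 22.3 over its whole height). Its shoulder is at z ≈ 110, so the foot is about 29 mm off the floor. The blank touches the stop (82.3 mm together) and the lever is at rest. The push holds at 30 N with no further travel.

```bash
python3 -c "
from h import *
s=arm.read_state();print(s['clock'],s['contact_force'],s['gripper_width']);print(arm.job_done())"
```

```text
27.375 [-8.1357013   0.48242743 30.58906439] 22.859206305482196
the job is handed in; nothing more can be done
None
```

I handed the job in at 27.4 s with the wedge jammed and still held in the gripper.

- **Lever:** I swung it to its stop, with the force rising to about 15 N, then released it. It sprang back to rest. The first swing missed the pin, because the visible fingertips end about 35 mm short of the reported TCP. Nothing was touched, and I allowed for that from then on.
- **Spacer:** The gap at the floor measured about 24.6 mm, so I stood the 22 mm spacer against the blank. That left about 2.6 mm at the floor. I did not use the 16 mm spacer because the wedge would have jammed only about 5 mm off the floor, within my measuring error.
- **Wedge:** I pushed it down with its sloping side to the jaw until it jammed, with about 30 N on the wrist and almost no further travel.

**Last checks:**
- The wedge's upright face is flush with the spacer over its visible height.
- Its foot is about 29 mm off the floor, as predicted.
- Blank and stop measured 82.3 mm together against 82 nominal, so the blank is on the stop.
- The gripper was still closed on the wedge, at about 23 mm (its grip block is 24 mm wide).
- **Off target:** there was a side force of about 8 N on the wrist in x at the end, with the tool about 0.9 mm off centre. Shifting the tool's commanded position 0.7 mm back did not remove either.

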